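# Pin the shaker carriage to its bed

### The job

Lock the bench shaker for loading: slide its carriage until the eye of the carriage's tongue lines up with the eyes of the fork on the bed, then put the loose steel retaining pin from its rest through fork and tongue, from the side nearest the robot, and push it fully home so that the underside of its head sits against the fork. Leave the pin in place and do not disturb the bottle, the beaker or the tip box.

Things in the scene. Friction and masses are not known exactly. Their poses are not given: they have to be found in the camera images.
- shaker: Fixed bed of the bench shaker, a low white box 45 mm high. Origin on the table; x is the way the pin goes in (away from the robot), y along the slide, z up; box spans x -60 to 90, y -150 to 200 mm. At its -x, -y corner stands an aluminium fork: two upright ears, 8 mm thick in x, 30 mm wide in y, tops at 95 mm, 14 mm gap in x between them; the near ear's outer face is flush with the bed's front.
- fork_eye (a point): Centre of the mouth of the hole in the near ear, on its outer, robot side face, 75 mm above the table; axes as the shaker's, +x goes into the hole. Both ears have a chamfered 12 mm through hole in line along x. From here through near ear, tongue and far ear is 30 mm; open space beyond.
- carriage (a joint): Slide position (m) of the carriage along the shaker's +y: 0 where its tongue's eye is in line with the fork's eyes, positive drawn back. Travel -0.012 to 0.070; stiff (2.5 N), stays where left. An aluminium plate with a blue tube rack; its tongue, a bar 10 mm thick, 24 mm high with a 12 mm hole along x, points to -y into the fork's gap. At 0 the tongue's end is flush with the ears' -y edges.
- knob_top (a point): Centre of the top of the carriage's black upright grip knob, 18 mm in diameter, 47 mm tall (58 to 105 mm above the table); moves with the carriage. The rack behind it, 104 mm high with its tubes, begins 48 mm further in the shaker's x; towards -y a 29 mm high block begins 50 mm away.
- pin: The loose steel retaining pin: shank 10 mm in diameter, 85 mm long, the last 8 mm tapering to a 5 mm nose; head a domed button 22 mm in diameter, 8 mm high, too thin and sloped at its rim to hold by. Origin on the axis at the underside of the head; +x runs along the shank to the tip. It lies level on its rest, axis 40 mm above the table.
- pin_tip (a point): The nose end of the pin, 85 mm along +x from the pin's origin.
- pin_rest: Grey plastic rest, fixed: base 78 x 40 mm, 12 mm high, with two notched uprights 26 mm wide and 5 mm thick, 42 mm tall, holding the pin's shank at 3 to 8 mm and 55 to 60 mm from its head; free in between. Origin on the table below the pin's origin, x along the pin.
- reagent_bottle: Bystander: white bottle, 60 mm in diameter, 100 mm tall; origin at the centre of its underside.
- beaker: Bystander: open beaker, 90 mm wide at the rim, 100 mm tall; origin at the centre of its underside.
- tip_box: Bystander: pipette tip box 120 x 85 mm, 65 mm tall with its blue tips; origin at the centre of its underside.
There are look-alikes about, which are no part of the job. Several things have the shape of the pin; the one meant has the colours described above.

How it is judged:
By the outcome, as a careful person would: the job done as asked, in the order asked, and still so for the second after the job is handed in, with the robot touching nothing.
It also fails if it takes over 72 s, if anything falls off the work surface, if the arm or the gripper's body presses on something with over 40 N, if the wrist force passes 120 N, or if a joint passes its speed limit or range.

### The arm

A 6-joint arm with a two-finger parallel gripper is mounted at the origin on the work surface. World frame = base frame: x ahead of the robot, y to its left, z up, the work surface at z = 0. Lengths are in m, angles in rad, forces in N, time in s.
With the tool pointing down it reaches from about 0.2 to 0.875 m from the base axis. Payload 3.4 kg.
Tool frame: the origin (TCP) lies midway between the tips of the shut fingers; the grasp point (between the pads) lies 19 mm behind it; z points along the fingers, x is the direction in which the jaws open and shut, and the axes are right-handed (so a half turn about z gives the same grasp; the last joint's range is limited). The gripper opens to 94 mm and grips with 3 to 60 N. Pads are 16 mm wide; open, the fingers measure 119 mm over their backs; the gripper's body (75 mm by 177 mm) begins 78 mm behind the grasp point.
Start: joints at [-1.46, 0.276, 1.505, -0, 1.361, -0.121], TCP at [0.132, -0.56, 0.205] pointing down, gripper open.
Joint ranges: [-2.89, 2.89], [-0.75, 2.08], [0.22, 2.7], [-1.18, 4.32], [0.11, 2.71], [-2.7, 2.7]. Speed limits (rad/s): [2.57, 2.57, 3.14, 3.14, 3.14, 3.14].

### API

Orientations are given as a unit quaternion [w, x, y, z].
In Python, from station import * gives the robot as it stands.
- The arm moves only by the tool send_rows, never from a script. Its argument "rows" is one flat list of numbers, 5 for each row, row after row: the closure, from -1 (fully open) to 1 (shut), then the shift along the tool's x, y, z in mm, then the turn about the tool's z in rad. A call has 1 to 10 rows; each row shifts and turns the commanded pose from where the row before left it, along the tool's axes as they then stand; what a row does not reach is not made up. A row lasts 1/8 s, in which the tool goes at most 62.5 mm and 10.7 degrees, less where a joint would pass 70% of its speed; a pose out of reach is approached as far as the arm can. A call with a gripper value outside its range is refused whole. The fingers move at their own pace and stop on an object; the grip force is fixed at half the most. Time passes only in rows, so rows that do not move let the fingers close. It gives the time, the measured TCP pose, the force and the opening at its end, in the units of the state.
- read_state(): the state, without advancing time (a new reading comes with each control period).
- snapshot(name): name is "side" or "top"; returns a dict with "pixels" (420x560x3 uint8, red, green, blue), "fx", "fy", "cx", "cy" (pixels), "rvec" (rotation vector, rad) and "tvec" (3), from world to camera coordinates, as OpenCV has them. Camera axes: x right, y down, z forward; pixel columns grow to the right and rows downward; lengths in m; the calibration is good to about 2 mm. A picture is of the moment at which its call begins. There is no depth.
- hand_in(): hands the job in, once; it reports no verdict.
The state is a dict: "t": time; "joints": joint angles; "qvel": joint speeds; "effort": joint torques, N m; "position": TCP position; "tcp_rot": TCP orientation; "ft_force": force on the tool from outside, world axes, zero at the start; "moment": the same for the moment, N m; "opening": finger opening in m.
Only numpy, scipy, OpenCV 4.12 (cv2) and the standard library are available. Lean on these libraries where they do the work, as an engineer would, in place of code of your own. Each camera call takes 0.05 s, during which the arm holds its last target. There are 200 camera calls.

## Working session

There is one attempt and no reset: what is moved stays moved. The work goes in short steps, Python scripts to look and compute and a tool call to move; the robot and the scene stay as the last step left them, time stands still between calls to the robot, and variables do not carry over. Pictures are saved under pics/ and viewed, and the job is handed in when it is done.

Besides the shell and the picture viewer there is one more tool, called after "Call:" as a command line: name --argument value ..., lists and objects as JSON in quotes. send_rows: Moves the arm, as the interface text tells. Its arguments: {"type":"object","properties":{"rows":{"type":"array"}},"required":["rows"]}

```bash
mkdir -p pics; ls
cat > h.py <<'E'
from station import *
import numpy as np, cv2
def snap(n,f=None):
    s=snapshot(n)
    if f: cv2.imwrite('pics/'+f,s['pixels'][:,:,::-1])
    return s
def crop(s,f,u0,v0,u1,v1):
    k=min(800/(u1-u0),600/(v1-v0)); im=np.ascontiguousarray(s['pixels'][v0:v1,u0:u1,::-1])
    cv2.imwrite('pics/'+f,cv2.resize(im,None,fx=k,fy=k,interpolation=cv2.INTER_CUBIC))
def cam(s):
    R=cv2.Rodrigues(np.array(s['rvec'],float))[0]; t=np.array(s['tvec'],float).ravel(); return R,t
def onz(s,u,v,z):
    R,t=cam(s); d=R.T@np.array([(u-s['cx'])/s['fx'],(v-s['cy'])/s['fy'],1]); c=-R.T@t
    return c+d*(z-c[2])/d[2]
def proj(s,p):
    R,t=cam(s); q=R@np.array(p,float)+t; return np.array([s['fx']*q[0]/q[2]+s['cx'],s['fy']*q[1]/q[2]+s['cy']])
E
python3 - <<'E'
from h import *
for n in('side','top'):
    s=snap(n,n+'0.png'); R,t=cam(s); print(n,-R.T@t,R[2],s['fx'])
st=read_state(); print(st['position'],st['tcp_rot'],st['ft_force'],st['opening'],st['t'])
E
```

```text
pics
side [ 0.16698953 -0.91037559  0.69935572] [ 0.38977345  0.70979431 -0.58674414] 478.00881210317766
top [ 0.44029743 -0.1683256   1.11687045] [ 0.15179227 -0.00198489 -0.98841042] 407.2448979893749
[ 0.13203283 -0.55914652  0.20471457] [-5.70760477e-04  7.84132441e-01 -6.20593017e-01 -5.45416401e-04] [ 0.14612466 -0.02569375  0.11449656] 0.09412853535034518 0.1
```

View pics/side0.png

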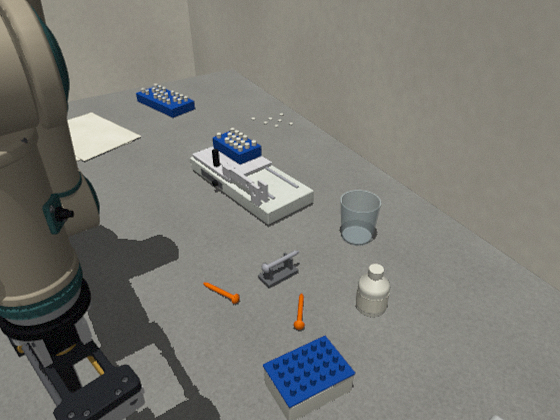

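View pics/top0.png

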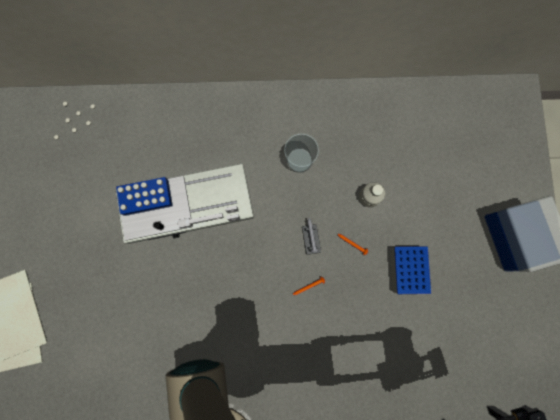

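The steel pin on its grey rest is at side (280,265) and top (311,235). The look-alikes are orange pins at side (222,292) and (300,312), top (309,286) and (352,243). The shaker is at top (185,203) with its fork near (233,213). I choose the steel one and check it close up.

Run:
```python
from h import *
s=snap('side'); crop(s,'sp.png',250,240,310,290); crop(s,'ss.png',180,120,320,225)
s=snap('top'); crop(s,'tp.png',285,205,345,265); crop(s,'ts.png',110,155,260,250)
```

```text
(no output)
```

View pics/sp.png

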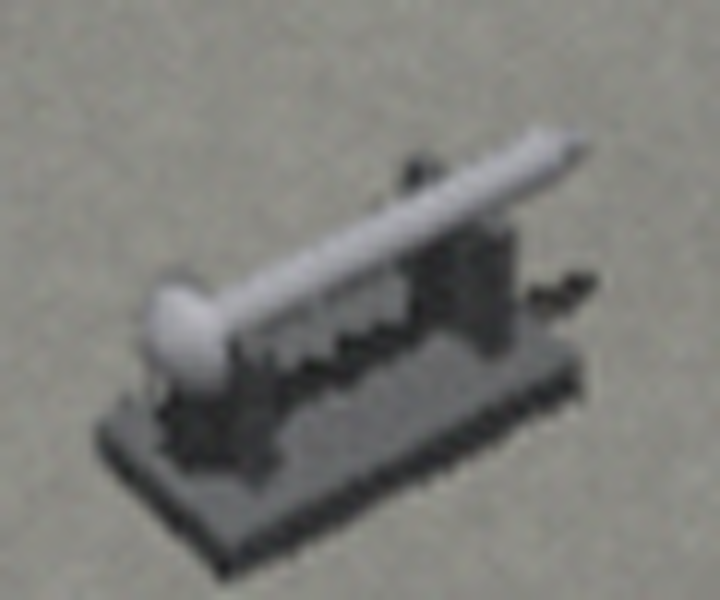

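View pics/ss.png

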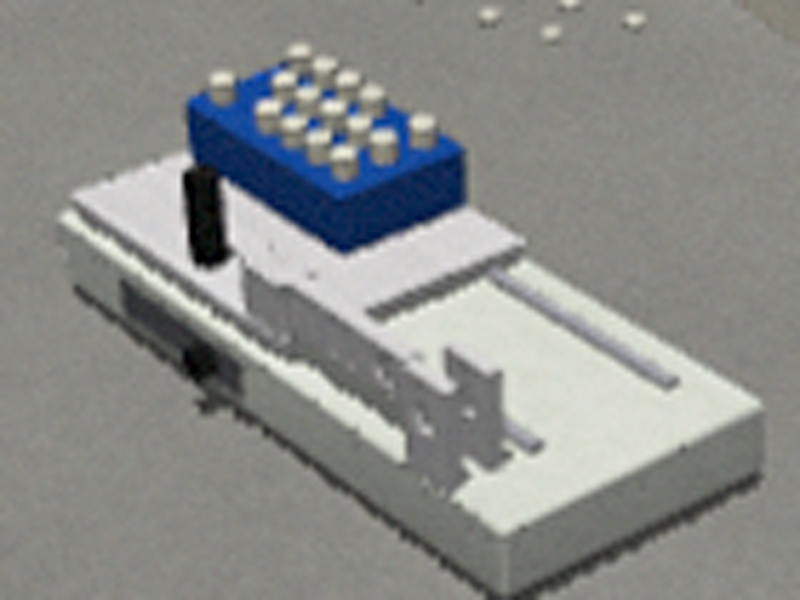

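View pics/tp.png

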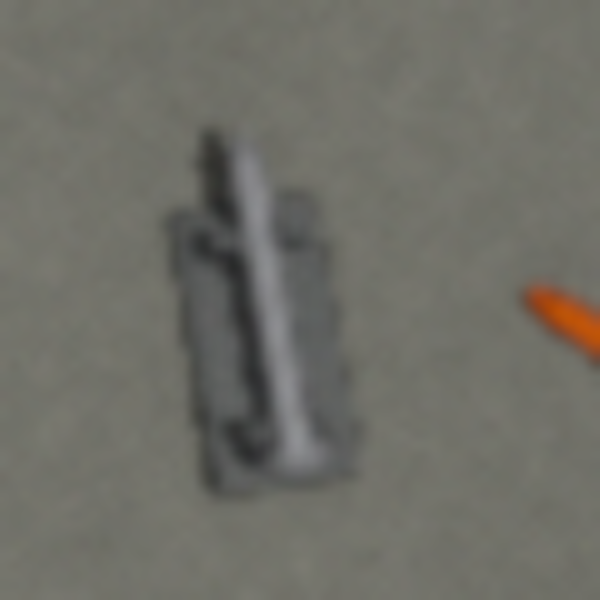

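View pics/ts.png

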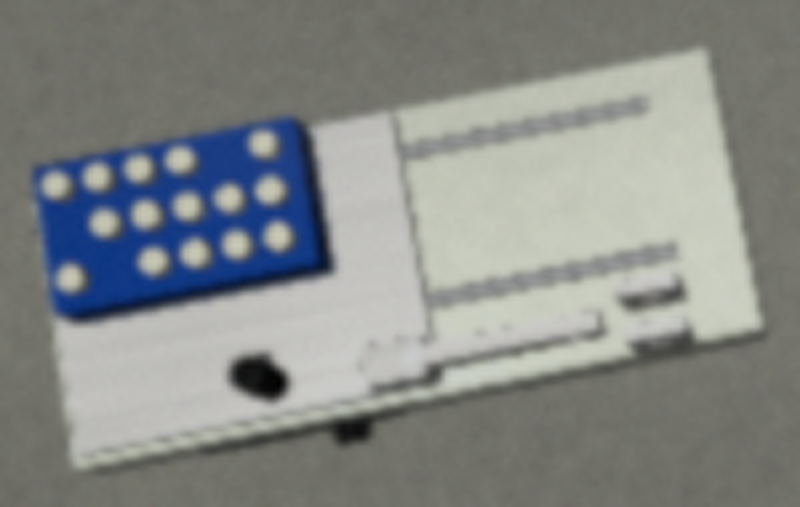

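```bash
cat >> h.py <<'E'
from scipy.optimize import least_squares
def fit(obs,x0):
    # obs: (snap, px, local xyz); solves x,y,yaw
    def P(p,l):
        c,s_=np.cos(p[2]),np.sin(p[2]); return [p[0]+c*l[0]-s_*l[1],p[1]+s_*l[0]+c*l[1],l[2]]
    f=lambda p:np.concatenate([proj(s,P(p,l))-np.array(u) for s,u,l in obs])
    r=least_squares(f,x0,loss='soft_l1'); return r.x,r.fun.reshape(-1,2).round(1)
def tri(s1,u1,s2,u2):
    f=lambda p:np.r_[proj(s1,p)-u1,proj(s2,p)-u2]
    r=least_squares(f,[.5,-.1,.08]); return r.x,r.fun.round(1)
E
python3 - <<'E'
from h import *
S=snapshot('side');T=snapshot('top')
def c(u,v,k,u0,v0): return np.array([(u+.5)/k-.5+u0,(v+.5)/k-.5+v0])
ts=lambda u,v:c(u,v,800/150,110,155)
ss=lambda u,v:c(u,v,800/140,180,120)
tp=lambda u,v:c(u,v,10,285,205); sp=lambda u,v:c(u,v,12,250,240)
print(onz(T,*ts(763,328),.045),onz(T,*ts(75,467),.045))
o=[(T,ts(708,48),(.09,-.15,.045)),(T,ts(764,330),(-.06,-.15,.045)),(T,ts(75,462),(-.06,.2,.045)),
(S,ss(505,532),(-.06,-.15,.045)),(S,ss(763,408),(.09,-.15,.045)),(S,ss(62,213),(-.06,.2,.045)),
(S,ss(425,425),(-.06,-.135,.075))]
print('shaker',*fit(o,[.5,.1,0]))
o=[(T,tp(240,140),(.085,0,.04)),(T,tp(297,462),(-.004,0,.04)),(S,sp(583,143),(.085,0,.04)),(S,sp(185,335),(-.004,0,.04))]
print('pin',*fit(o,[.5,-.2,0]))
print('knob',*tri(T,ts(250,370),S,ss(203,174)))
E
```

```text
[ 0.59118298 -0.10894609  0.045     ] [0.53105352 0.23192929 0.045     ]
shaker [0.62417507 0.04835943 0.15988509] [[ 0.7 -0.5]
 [-0.   0.5]
 [-1.6  0.2]
 [-1.5  0. ]
 [ 0.8 -0.8]
 [-0.6 -0.5]
 [ 8.2  5.4]]
pin [ 0.49948606 -0.26888746  0.126667  ] [[ 0.2 -1. ]
 [ 0.1 -0.1]
 [ 0.1 -0.6]
 [-0.9  0.8]]
knob [0.56895857 0.12885163 0.1050412 ] [-0.1  0.1  0.2 -0. ]
```

```bash
cat >> h.py <<'E'
SH=[.62417507,.04835943,.15988509]
def W(l,p=SH):
    c,s_=np.cos(p[2]),np.sin(p[2]); return np.array([p[0]+c*l[0]-s_*l[1],p[1]+s_*l[0]+c*l[1],l[2]])
def overlay(s,f,box,segs):
    u0,v0,u1,v1=box; k=min(800/(u1-u0),600/(v1-v0))
    im=cv2.resize(np.ascontiguousarray(s['pixels'][v0:v1,u0:u1,::-1]),None,fx=k,fy=k,interpolation=cv2.INTER_CUBIC)
    g=lambda p:tuple(int(x) for x in ((proj(s,p)-[u0,v0]+.5)*k))
    for a,b,col in segs: cv2.line(im,g(a),g(b),col,1)
    cv2.imwrite('pics/'+f,im)
E
python3 - <<'E'
from h import *
S=snapshot('side');T=snapshot('top')
c=lambda u,v:np.array([(u+.5)/(800/140)-.5+180,(v+.5)/(800/140)-.5+120])
y=least_squares(lambda y:proj(S,W([-.06,y[0],.075]))-c(425,425),[-.12]); print(y.x,y.fun)
yc=y.x[0]; segs=[]
for x,col in((-.06,(0,0,255)),(-.052,(0,255,255)),(-.038,(0,255,0)),(-.03,(255,0,0))):
    q=[W([x,yc+d,z]) for d,z in((-.015,.045),(-.015,.095),(.015,.095),(.015,.045))]
    segs+=[(q[i],q[i+1],col) for i in range(3)]
overlay(S,'of_s.png',(235,165,285,215),segs); overlay(T,'of_t.png',(180,185,260,235),segs)
E
```

```text
[-0.10394127] [ 0.24692902 -0.34636754]
```

View pics/of_s.png

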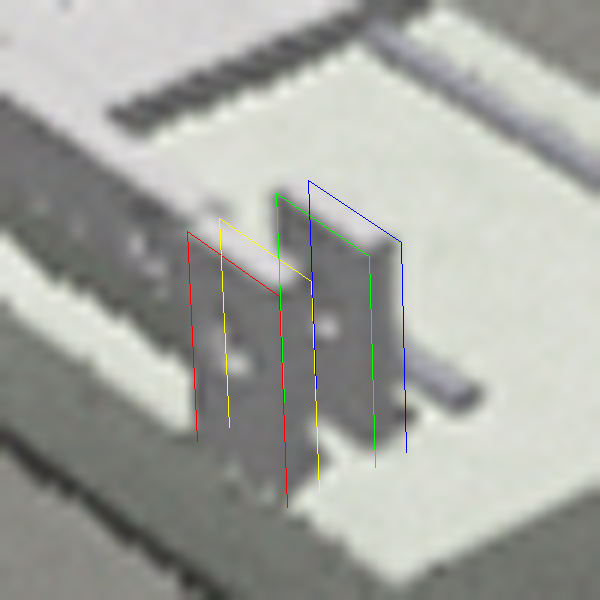

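View pics/of_t.png

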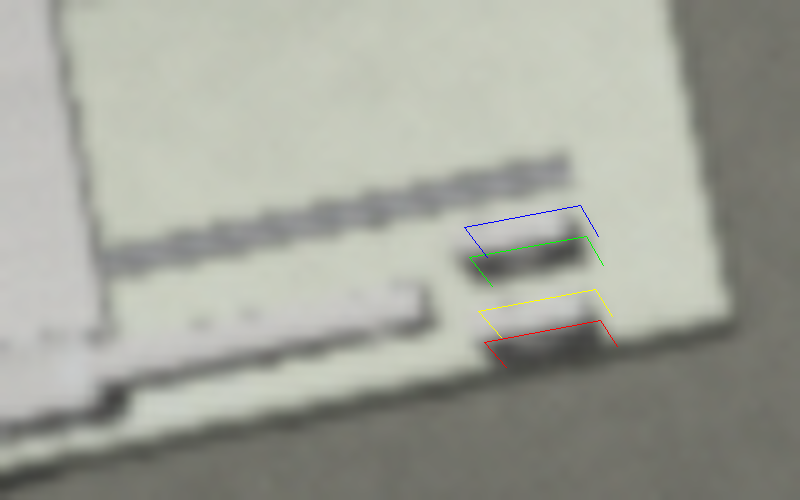

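```bash
cat >> h.py <<'E'
def go(pos,yaw):
    """remaining shift in tool axes (mm) and turn for tool-x yaw (world)"""
    from scipy.spatial.transform import Rotation as Ro
    st=read_state(); w,x,y,z=st['tcp_rot']; R=Ro.from_quat([x,y,z,w]).as_matrix()
    th=np.arctan2(R[1,0],R[0,0]); t=(th-yaw+np.pi)%(2*np.pi)-np.pi
    print('t %.2f'%st['t'],'pos',np.round(st['position'],4),'shift',np.round(1000*R.T@(np.array(pos)-st['position']),1),'turn %.3f'%t,
     'F',np.round(st['ft_force'],1),'op %.4f'%st['opening'],'tilt',R[:,2].round(3),'j',np.round(st['joints'],2))
E
python3 - <<'E'
from h import *
T=snapshot('top')
for v in(287,320):
    p=onz(T,180+42.4-.5,185+v/10-.5,.087)
    d=p[:2]-SH[:2];c,s=np.cos(SH[2]),np.sin(SH[2]); print(c*d[0]+s*d[1],-s*d[0]+c*d[1])
go([.569,.129,.16],SH[2]-np.pi/2)
E
```

```text
-0.04186571159575683 -0.0754546037651802
-0.05026542298518389 -0.07404310297040856
t 0.45 pos [ 0.1321 -0.5596  0.2054] shift [-569.8 -583.4   45.5] turn 0.072 F [-0.3  1.3  0.6] op 0.0941 tilt [-0.  0. -1.] j [-1.46  0.28  1.51 -0.    1.36 -0.12]
```

Call:
send_rows --rows '[0, -50, -52, 0, 0, 0, -50, -52, 0, 0, 0, -50, -52, 0, 0, 0, -50, -52, 0, 0, 0, -50, -52, 0, 0, 0, -50, -52, 0, 0, 0, -50, -52, 0, 0, 0, -50, -52, 0, 0, 0, -50, -52, 0, 0, 0, -50, -52, 0, 0.072]'

```text
t: 1.7
position: [0.4721, -0.0327, 0.2058]
tcp_rot: [-0.0, 0.761, -0.649, 0.001]
ft_force: [1.7, -0.3, 0.3]
opening: 0.047
```

Run:
```python
from h import *
go([.569,.129,.16],SH[2]-np.pi/2)
```

```text
t 1.70 pos [ 0.4721 -0.0327  0.2058] shift [-144.5 -121.1   45.8] turn -0.002 F [ 1.7 -0.3  0.3] op 0.0470 tilt [ 0.001 -0.001 -1.   ] j [-0.22  0.12  1.71 -0.    1.31  1.2 ]
```

Call:
send_rows --rows '[0, -40, -35, 0, 0, 0, -40, -35, 0, 0, 0, 0, 0, 0, 0]'

```text
t: 2.08
position: [0.5289, 0.0585, 0.2051]
tcp_rot: [-0.0, 0.763, -0.647, -0.0]
ft_force: [-0.5, -0.9, -0.4]
opening: 0.047
```

Run:
```python
from h import *
go([.569,.129,.16],SH[2]-np.pi/2)
```

```text
t 2.08 pos [0.5289 0.0585 0.2051] shift [-63.  -51.1  45.2] turn 0.005 F [-0.5 -0.9 -0.4] op 0.0470 tilt [ 0.     0.001 -1.   ] j [-0.02  0.21  1.6   0.    1.33  1.38]
```

Call:
send_rows --rows '[0, -31.5, -25.5, 20, 0, 0, -31.5, -25.5, 25, 0.005, 0, 0, 0, 0, 0, 0, 0, 0, 0, 0]'

```text
t: 2.58
position: [0.5672, 0.1246, 0.1607]
tcp_rot: [0.001, 0.76, -0.65, 0.0]
ft_force: [0.0, 0.2, -0.9]
opening: 0.047
```

Run:
```python
from h import *
go([.569,.129,.078],SH[2]-np.pi/2)
s=snap('side');crop(s,'k1s.png',160,90,280,180); s=snap('top');crop(s,'k1t.png',110,170,230,260)
```

```text
t 2.58 pos [0.5672 0.1246 0.1607] shift [-4.1 -2.5 82.6] turn -0.005 F [ 0.   0.2 -0.9] op 0.0470 tilt [-0.001 -0.001 -1.   ] j [ 0.1   0.31  1.57 -0.    1.26  1.51]
```

View pics/k1s.png

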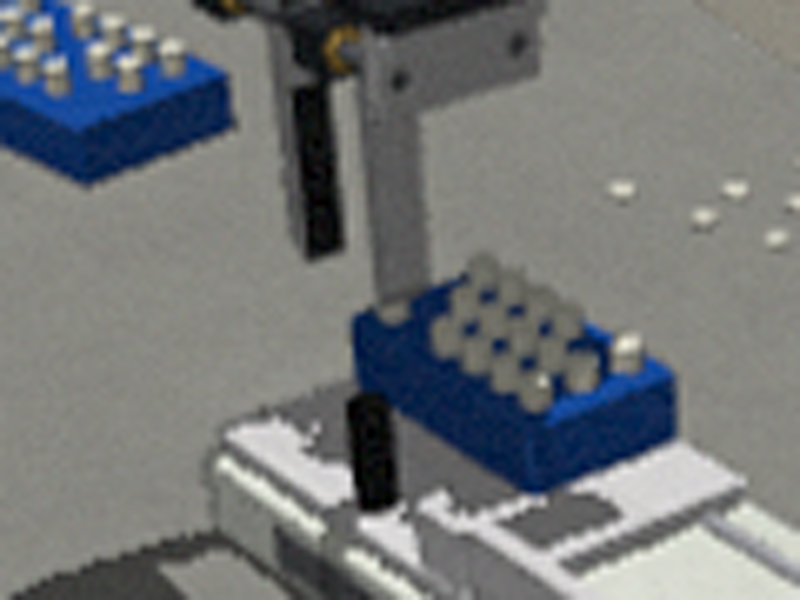

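View pics/k1t.png

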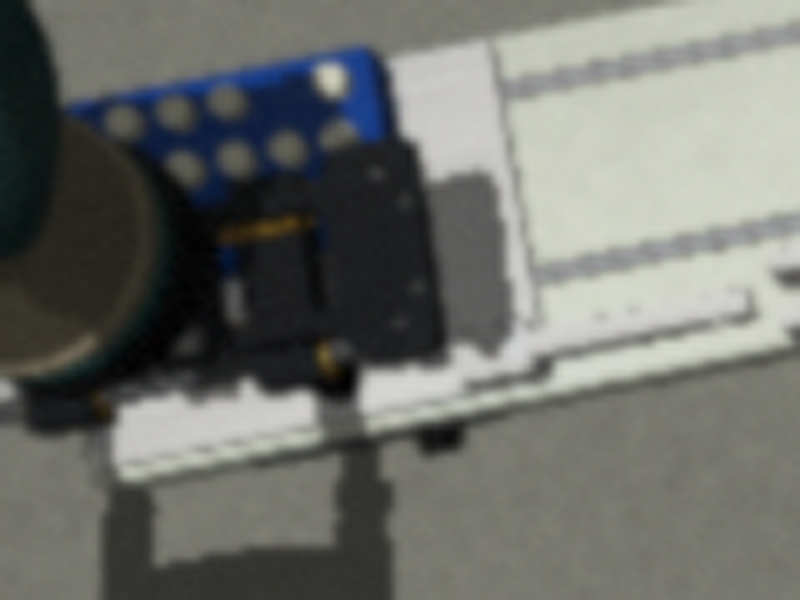

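Call:
send_rows --rows '[0, -4, -2.5, 20, 0, 0, 0, 0, 40, 0, 0, 0, 0, 20, 0, 0, 0, 0, 0, 0, 1, 0, 0, 0, 0, 1, 0, 0, 0, 0, 1, 0, 0, 0, 0, 1, 0, 0, 0, 0]'

```text
t: 3.68
position: [0.5702, 0.1306, 0.0814]
tcp_rot: [-0.001, 0.76, -0.65, 0.0]
ft_force: [-0.2, 1.2, 3.3]
opening: 0.0171
```

Run:
```python
from h import *
go([.569,.129,.078],SH[2]-np.pi/2)
s=snap('side');crop(s,'k2s.png',180,120,300,210); s=snap('top');crop(s,'k2t.png',150,170,270,260)
```

```text
t 3.67 pos [0.5702 0.1306 0.0814] shift [1.4 1.4 3.4] turn -0.005 F [-0.2  1.2  3.3] op 0.0171 tilt [ 0.002  0.001 -1.   ] j [0.11 0.38 1.67 0.   1.09 1.52]
```

View pics/k2s.png

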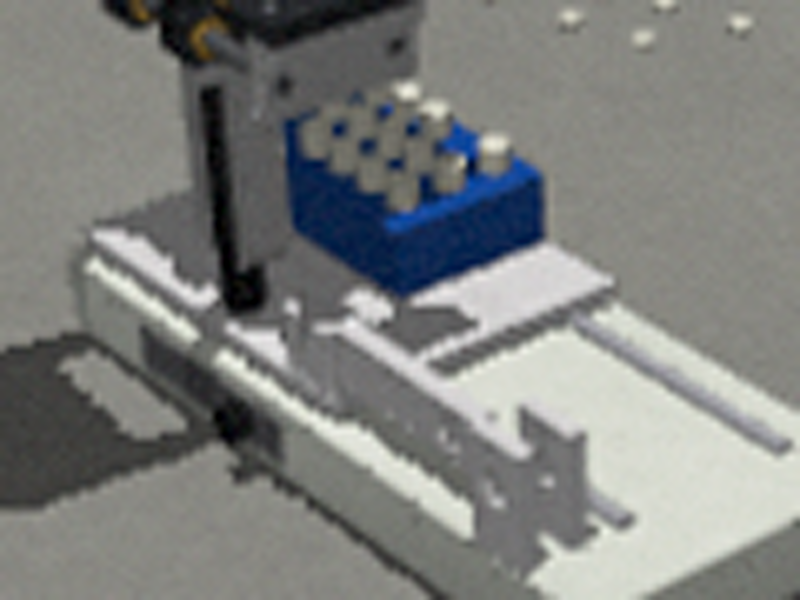

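Call:
send_rows --rows '[1, 10, 0, 0, 0, 1, 10, 0, 0, 0, 1, 10, 0, 0, 0, 1, 10, 0, 0, 0, 1, 0, 0, 0, 0, 1, 0, 0, 0, 0]'

```text
t: 4.53
position: [0.5774, 0.0897, 0.0814]
tcp_rot: [-0.001, 0.76, -0.65, 0.002]
ft_force: [0.5, -0.6, 6.7]
opening: 0.0173
```

Run:
```python
from h import *
c,s_=np.cos(SH[2]),np.sin(SH[2])
p=np.array([.5702,.1306])+.043*np.array([s_,-c]); go([*p,.0814],SH[2]-np.pi/2)
s=snap('side');crop(s,'k3s.png',235,165,285,205); s=snap('top');crop(s,'k3t.png',190,190,250,235)
```

```text
t 4.53 pos [0.5774 0.0897 0.0814] shift [ 1.5  0.6 -0. ] turn -0.005 F [ 0.5 -0.6  6.7] op 0.0173 tilt [ 0.003 -0.001 -1.   ] j [ 0.04  0.38  1.67 -0.    1.08  1.45]
```

View pics/k3s.png

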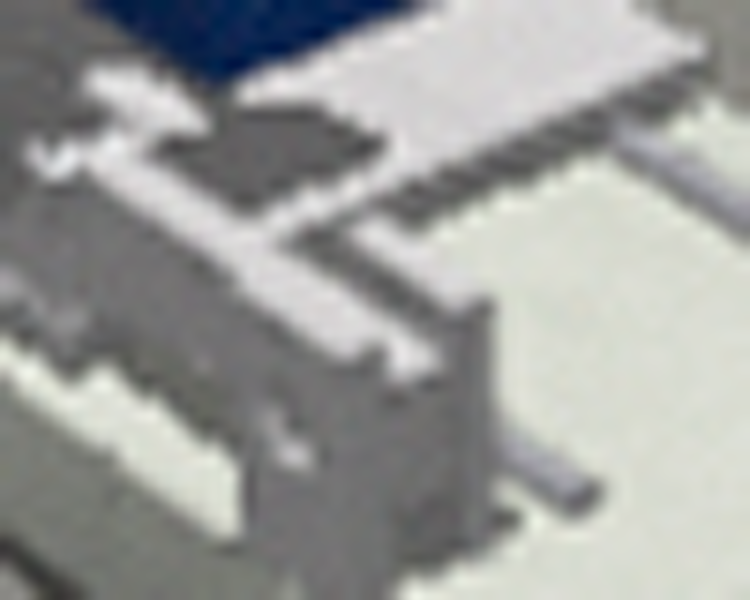

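View pics/k3t.png

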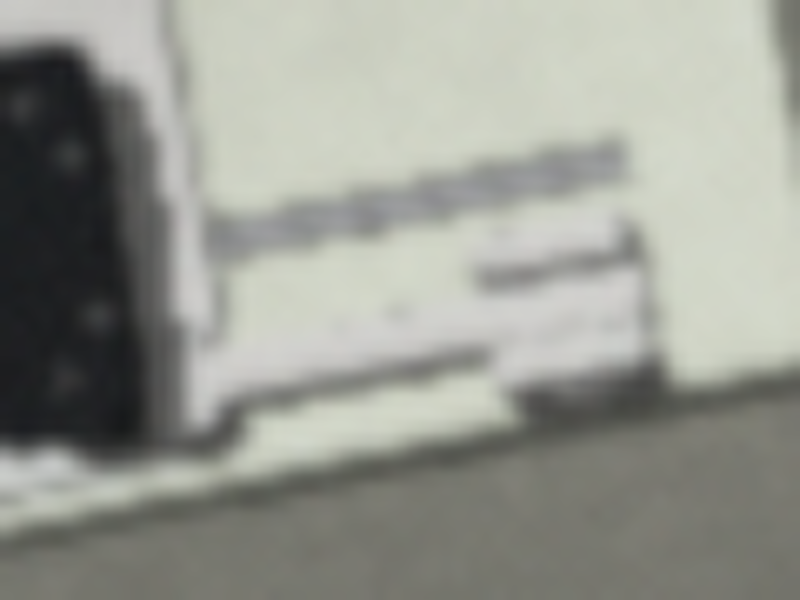

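```bash
cat > edge.py <<'E'
from h import *
ys=np.arange(-.14,-.095,.0005)
def prof(s,x,z):
    g=cv2.cvtColor(s['pixels'],cv2.COLOR_RGB2GRAY).astype(np.float32)
    P=np.array([[proj(s,W([x+dx,y,z])) for y in ys] for dx in(-.002,0,.002)],np.float32)
    return cv2.remap(g,P[...,0],P[...,1],cv2.INTER_CUBIC).mean(0)
E
python3 - <<'E'
from edge import *
s=snapshot('top')
for n,x,z in(('near',-.056,.095),('tongue',-.045,.087),('far',-.034,.095)):
    p=prof(s,x,z); print(n,[(round(1000*y,1),int(v)) for y,v in zip(ys[16:60:2],p[16:60:2])])
E
```

```text
near [(np.float64(-132.0), 209), (np.float64(-131.0), 209), (np.float64(-130.0), 210), (np.float64(-129.0), 210), (np.float64(-128.0), 211), (np.float64(-127.0), 211), (np.float64(-126.0), 210), (np.float64(-125.0), 210), (np.float64(-124.0), 210), (np.float64(-123.0), 209), (np.float64(-122.0), 207), (np.float64(-121.0), 204), (np.float64(-120.0), 195), (np.float64(-119.0), 184), (np.float64(-118.0), 172), (np.float64(-117.0), 163), (np.float64(-116.0), 160), (np.float64(-115.0), 165), (np.float64(-114.0), 175), (np.float64(-113.0), 185), (np.float64(-112.0), 191), (np.float64(-111.0), 192)]
tongue [(np.float64(-132.0), 212), (np.float64(-131.0), 211), (np.float64(-130.0), 211), (np.float64(-129.0), 211), (np.float64(-128.0), 210), (np.float64(-127.0), 210), (np.float64(-126.0), 211), (np.float64(-125.0), 212), (np.float64(-124.0), 212), (np.float64(-123.0), 211), (np.float64(-122.0), 209), (np.float64(-121.0), 204), (np.float64(-120.0), 198), (np.float64(-119.0), 189), (np.float64(-118.0), 179), (np.float64(-117.0), 173), (np.float64(-116.0), 175), (np.float64(-115.0), 184), (np.float64(-114.0), 194), (np.float64(-113.0), 199), (np.float64(-112.0), 202), (np.float64(-111.0), 204)]
far [(np.float64(-132.0), 211), (np.float64(-131.0), 211), (np.float64(-130.0), 210), (np.float64(-129.0), 209), (np.float64(-128.0), 209), (np.float64(-127.0), 209), (np.float64(-126.0), 209), (np.float64(-125.0), 209), (np.float64(-124.0), 209), (np.float64(-123.0), 209), (np.float64(-122.0), 207), (np.float64(-121.0), 204), (np.float64(-120.0), 199), (np.float64(-119.0), 189), (np.float64(-118.0), 176), (np.float64(-117.0), 164), (np.float64(-116.0), 158), (np.float64(-115.0), 161), (np.float64(-114.0), 170), (np.float64(-113.0), 181), (np.float64(-112.0), 190), (np.float64(-111.0), 197)]
```

Call:
send_rows --rows '[1, -0.7, 0, 0, 0, 1, 0, 0, 0, 0, 1, 0, 0, 0, 0]'

```text
t: 5.05
position: [0.5773, 0.0902, 0.0813]
tcp_rot: [-0.0, 0.76, -0.65, 0.002]
ft_force: [1.3, -1.6, 4.6]
opening: 0.0174
```

Run:
```python
from edge import *
go([.5774,.0897,.0814],SH[2]-np.pi/2)
s=snapshot('top')
for n,x,z in(('near',-.056,.095),('tongue',-.045,.087),('far',-.034,.095)):
    p=prof(s,x,z); i=int(p[30:60].argmin())+30; hi=p[i:i+9].max(); j=i+np.argmax(p[i:]>(p[i]+hi)/2); print(n,ys[i],ys[j], ys[np.argmax(p[20:i]<(p[i]+210)/2)+20])
```

```text
t 5.05 pos [0.5773 0.0902 0.0813] shift [ 0.5 -0.  -0.1] turn -0.005 F [ 1.3 -1.6  4.6] op 0.0174 tilt [ 0.003 -0.002 -1.   ] j [ 0.04  0.38  1.67 -0.    1.08  1.45]
near -0.11599999999999999 -0.11349999999999999 -0.119
tongue -0.11649999999999999 -0.11449999999999999 -0.119
far -0.11599999999999999 -0.11349999999999999 -0.118
```

Call:
send_rows --rows '[0, 0, 0, 0, 0, 0, 0, 0, 0, 0, 0, 0, 0, -40, 0, 0, 0, 0, -50, 0, 0, 20, 0, -20, 0, 0, 50, 0, 0, 0, 0, 55, 0, 0, 0, 0, 55, 0, 0, 0, 0, 55, 0, 0, 0, 0, 55, 0, 0, 0]'

```text
t: 6.35
position: [0.62, -0.1966, 0.1897]
tcp_rot: [0.0, 0.76, -0.65, -0.001]
ft_force: [0.4, 0.1, 0.3]
opening: 0.047
```

Run:
```python
from edge import *
go([.5293,-.2651,.11],.127-np.pi/2)
s=snapshot('top')
for n,x,z in(('near',-.056,.095),('tongue',-.045,.087),('far',-.034,.095)):
    p=prof(s,x,z); i=int(p[30:60].argmin())+30; hi=p[i:i+9].max(); j=i+np.argmax(p[i:]>(p[i]+hi)/2); print(n,ys[i],ys[j], ys[np.argmax(p[20:i]<(p[i]+210)/2)+20])
```

```text
t 6.35 pos [ 0.62   -0.1966  0.1897] shift [ 53.7 100.1  79.8] turn 0.028 F [0.4 0.1 0.3] op 0.0470 tilt [-0.001  0.001 -1.   ] j [-0.41  0.4   1.36  0.    1.39  1.  ]
near -0.11599999999999999 -0.11349999999999999 -0.119
tongue -0.11649999999999999 -0.11449999999999999 -0.119
far -0.11599999999999999 -0.11349999999999999 -0.13
```

Call:
send_rows --rows '[0, 18, 33, 10, 0, 0, 18, 33, 15, 0, 0, 17, 34, 15, 0.028, 0, 0, 0, 0, 0, 0, 0, 0, 0, 0]'

```text
t: 7.02
position: [0.5304, -0.2626, 0.1506]
tcp_rot: [-0.0, 0.75, -0.661, 0.0]
ft_force: [0.8, -0.6, -0.3]
opening: 0.0473
```

Run:
```python
from h import *
go([.5293,-.2651,.08],.127-np.pi/2)
s=snap('side');crop(s,'p1s.png',240,200,320,260+20); crop(s,'f1s.png',235,165,285,205); s=snap('top');crop(s,'p1t.png',270,190,350,250)
```

```text
t 7.03 pos [ 0.5304 -0.2626  0.1506] shift [ 2.3  1.5 70.6] turn -0.000 F [ 0.8 -0.6 -0.3] op 0.0473 tilt [ 0.001  0.    -1.   ] j [-0.58  0.34  1.56  0.    1.25  0.87]
```

View pics/p1s.png

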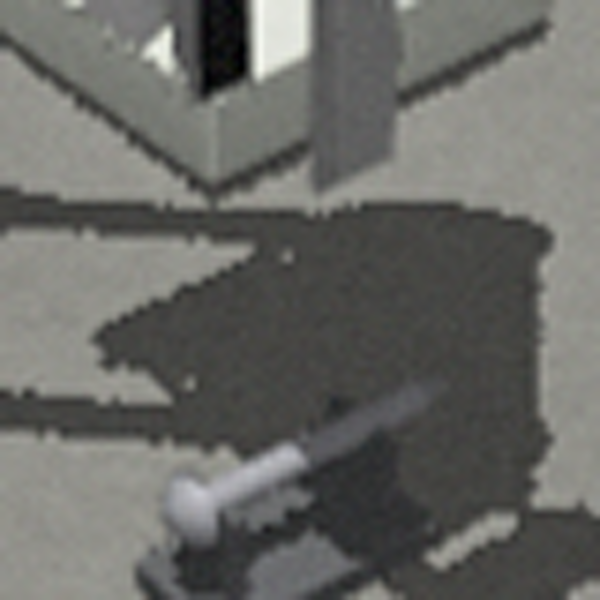

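View pics/f1s.png

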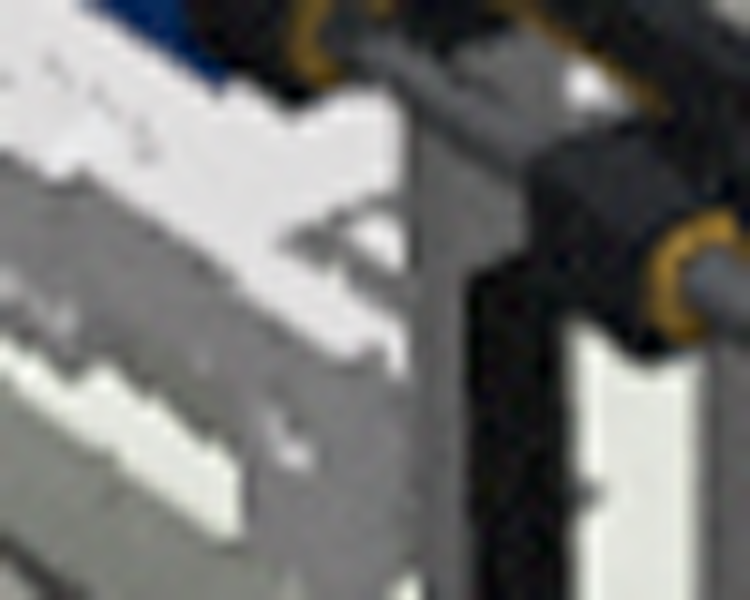

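View pics/p1t.png

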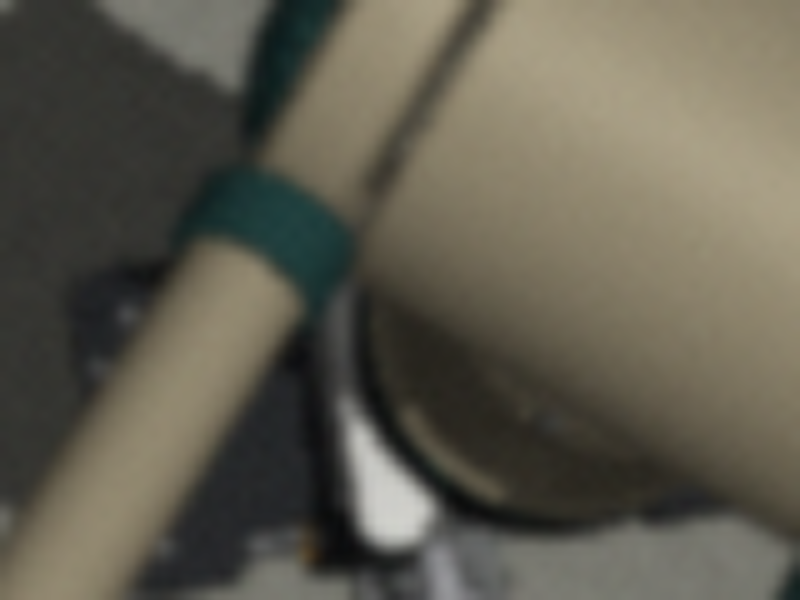

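Call:
send_rows --rows '[0, 1, 0.5, 40, 0, 0, 0, 0, 30, 0, 0, 0, 0, 0, 0, 0, 0, 0, 0, 0]'

```text
t: 7.62
position: [0.5308, -0.2641, 0.0816]
tcp_rot: [-0.0, 0.751, -0.661, 0.001]
ft_force: [-0.8, -0.6, 0.3]
opening: 0.047
```

Run:
```python
from h import *
go([.5293,-.2651,.022],.127-np.pi/2)
s=snap('side');crop(s,'p2s.png',240,210,320,270+20)
```

```text
t 7.62 pos [ 0.5308 -0.2641  0.0816] shift [ 0.7  1.8 59.6] turn 0.001 F [-0.8 -0.6  0.3] op 0.0470 tilt [ 0.002 -0.001 -1.   ] j [-0.58  0.39  1.65  0.    1.09  0.86]
```

View pics/p2s.png

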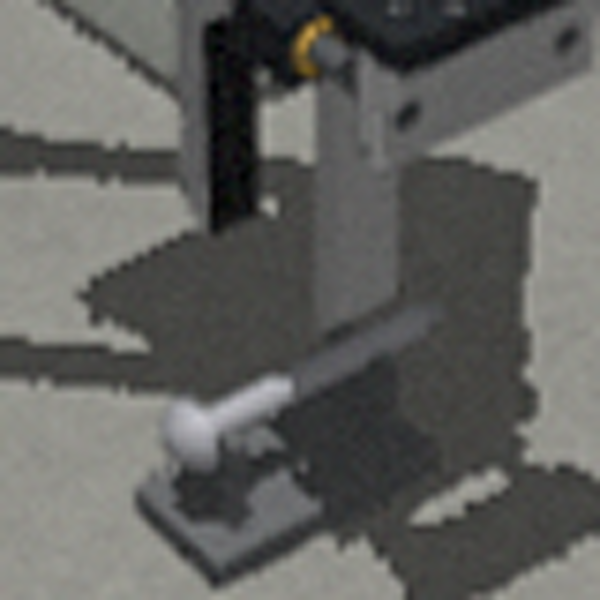

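Call:
send_rows --rows '[0, 0.5, 1.5, 30, 0, 0, 0, 0, 28, 0, 0, 0, 0, 0, 0, 0, 0, 0, 0, 0, 0.4, 0, 0, 0, 0, 1, 0, 0, 0, 0, 1, 0, 0, 0, 0, 1, 0, 0, 0, 0, 1, 0, 0, 0, 0]'

```text
t: 8.8
position: [0.528, -0.2648, 0.0226]
tcp_rot: [0.0, 0.75, -0.661, 0.0]
ft_force: [0.2, -0.1, 1.8]
opening: 0.0092
```

Run:
```python
from h import *
go([.5293,-.2651,.022],.127-np.pi/2)
s=snap('side');crop(s,'p3s.png',240,210,320,270+20)
```

```text
t 8.80 pos [ 0.528  -0.2648  0.0226] shift [ 0.5 -1.2  0.6] turn -0.000 F [ 0.2 -0.1  1.8] op 0.0092 tilt [ 0. -0. -1.] j [-0.58  0.45  1.73 -0.    0.96  0.86]
```

View pics/p3s.png

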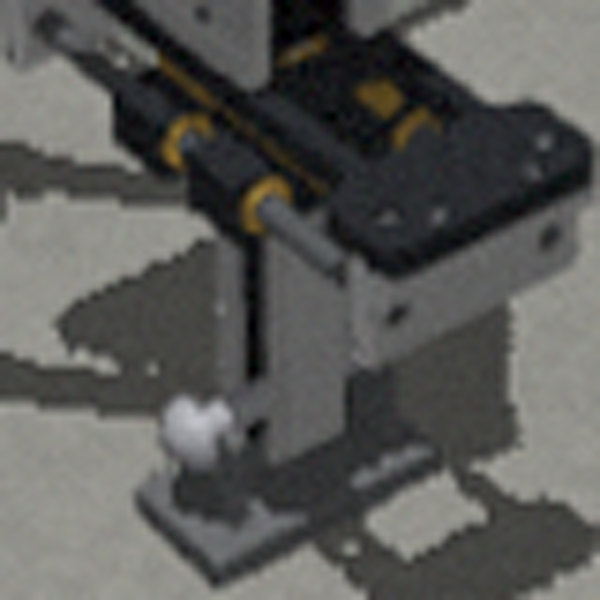

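Call:
send_rows --rows '[1, 0, 0, -20, 0, 1, 0, 0, -40, 0, 1, 0, 0, -20, 0, 1, 0, 0, 0, 0]'

```text
t: 9.35
position: [0.5289, -0.2653, 0.1038]
tcp_rot: [-0.0, 0.75, -0.661, 0.002]
ft_force: [-0.7, -0.0, -1.3]
opening: 0.0089
```

Run:
```python
from h import *
p=W([-.141,-.1015,.0576]); print(p); go(p,SH[2]-np.pi/2)
s=snap('side');crop(s,'p4s.png',200,170,320,260)
```

```text
[ 0.50113273 -0.07429387  0.0576    ]
t 9.35 pos [ 0.5289 -0.2653  0.1038] shift [-193.     3.5   45.8] turn -0.033 F [-0.7 -0.  -1.3] op 0.0089 tilt [ 0.003 -0.002 -1.   ] j [-0.58  0.37  1.63 -0.    1.14  0.86]
```

View pics/p4s.png

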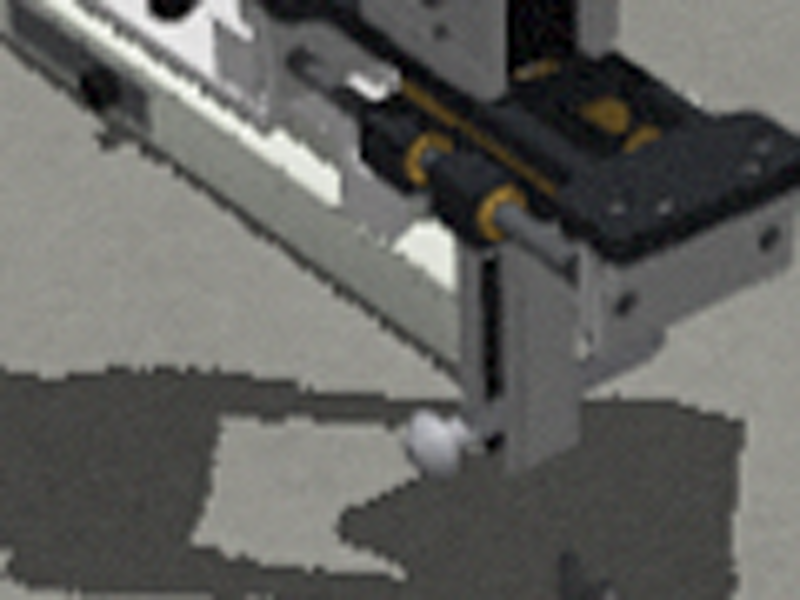

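Call:
send_rows --rows '[1, -30, 15, 0, 0, 1, -45, 10, 0, 0, 1, -45, 0, 5, 0, 1, -40, 0, 10, 0, 1, -25, 0, 15, -0.033, 1, 0, 0, 10, 0, 1, 0, 0, 0, 0]'

```text
t: 10.28
position: [0.4789, -0.0845, 0.0611]
tcp_rot: [0.001, 0.761, -0.648, -0.001]
ft_force: [0.1, -0.1, -1.1]
opening: 0.0088
```

Run:
```python
from h import *
p=W([-.141,-.1015,.0576]); go(p,SH[2]-np.pi/2)
s=snap('side');crop(s,'p5s.png',200,160,290,228); s=snap('top');crop(s,'p5t.png',190,190,270,250)
```

```text
t 10.28 pos [ 0.4789 -0.0845  0.0611] shift [ -6.6 -23.5   3.4] turn -0.000 F [ 0.1 -0.1 -1.1] op 0.0088 tilt [-0.003  0.    -1.   ] j [-0.32  0.28  1.9  -0.    0.96  1.09]
```

View pics/p5s.png

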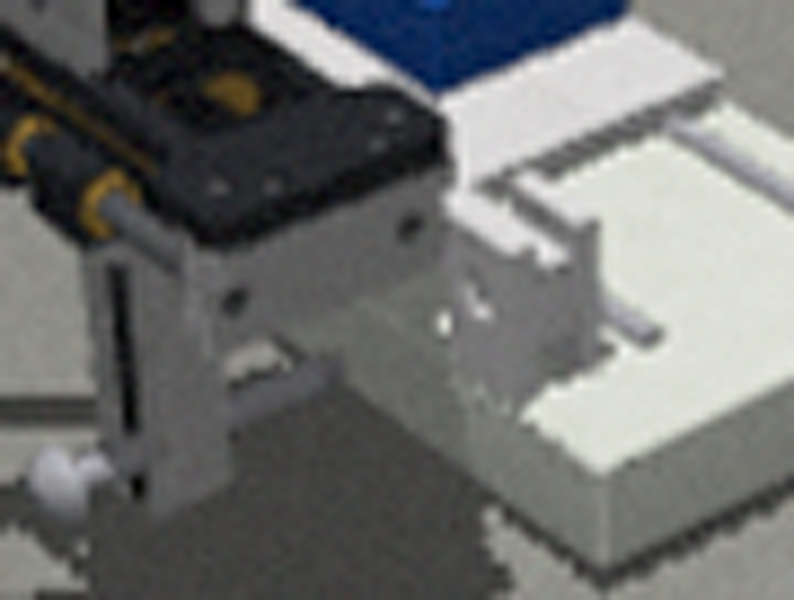

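View pics/p5t.png

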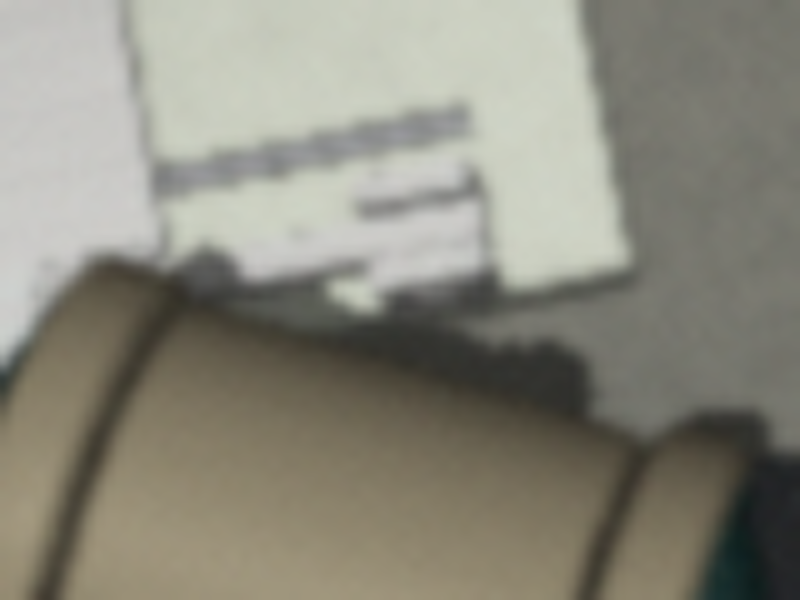

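Call:
send_rows --rows '[1, -6.6, -15, 2.4, 0, 1, 0, -15, 0, 0, 1, 0, -7, 0, 0, 1, 0, 0, 0, 0, 1, 0, 0, 0, 0]'

```text
t: 11.0
position: [0.5148, -0.0718, 0.0599]
tcp_rot: [0.0, 0.761, -0.648, -0.0]
ft_force: [-0.2, 0.1, -0.7]
opening: 0.0088
```

Run:
```python
from h import *
p=W([-.126,-.1015,.0576]); go(p,SH[2]-np.pi/2)
s=snap('side');crop(s,'p6s.png',230,170,270,200); crop(s,'p6w.png',205,160,285,220); s=snap('top');crop(s,'p6t.png',190,190,270,250)
```

```text
t 11.00 pos [ 0.5148 -0.0718  0.0599] shift [ 0.2 -1.1  2.3] turn 0.000 F [-0.2  0.1 -0.7] op 0.0088 tilt [-0.001  0.    -1.   ] j [-0.27  0.32  1.84 -0.    0.98  1.14]
```

View pics/p6s.png

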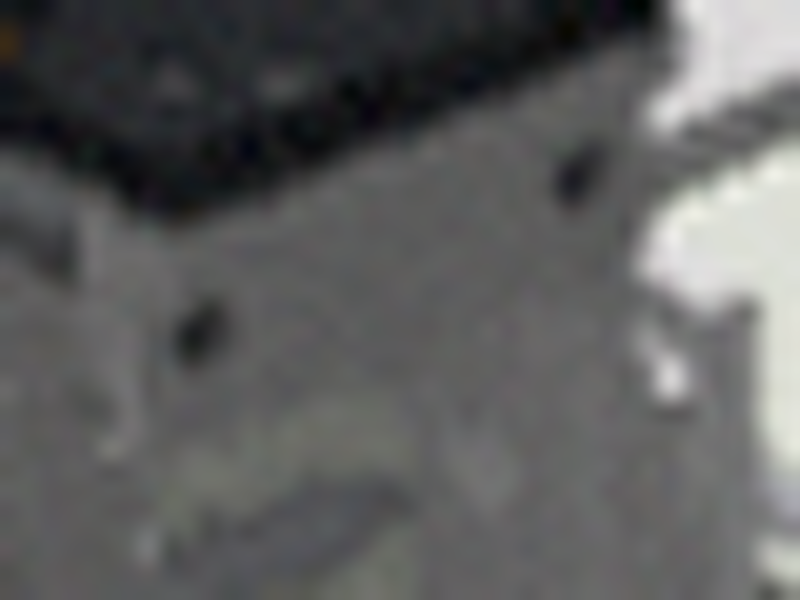

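View pics/p6w.png

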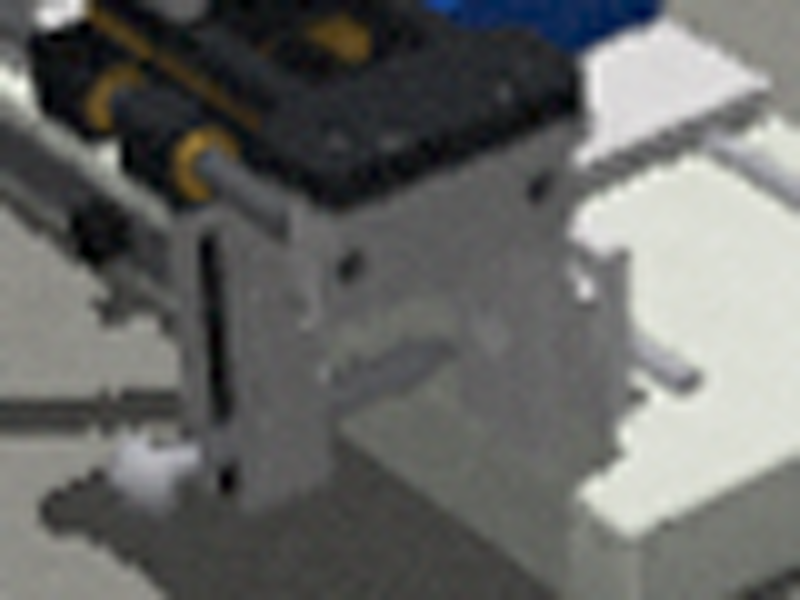

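View pics/p6t.png

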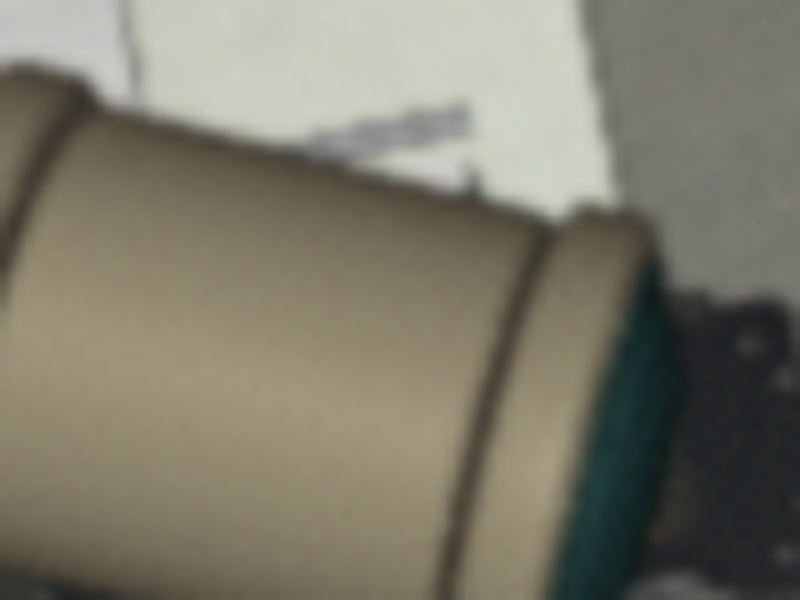

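```bash
cat > ov.py <<'E'
from h import *
def circ(p,r,ax=None,n=24):
    c,s_=np.cos(SH[2]),np.sin(SH[2]); y=np.array([-s_,c,0]);z=np.array([0,0,1])
    q=[p+r*(np.cos(a)*y+np.sin(a)*z) for a in np.linspace(0,2*np.pi,n)]; return list(zip(q[:-1],q[1:]))
def pinsegs(tipoff=.056,zo=.0174):
    st=read_state(); t=st['position']; c,s_=np.cos(SH[2]),np.sin(SH[2]); x=np.array([c,s_,0]); y=np.array([-s_,c,0])
    a=t+[0,0,zo]; col=(0,255,255); seg=[]
    for e in(y,np.array([0,0,1])):
        for d in(-.005,.005): seg.append((a+e*d-x*.03,a+e*d+x*(tipoff-.008),col)); seg.append((a+e*d+x*(tipoff-.008),a+e*d/2+x*tipoff,col))
    return seg
E
python3 - <<'E'
from ov import *
s=snapshot('side')
segs=pinsegs()
for y,col in((-.0995,(0,255,0)),(-.1035,(0,0,255))):
    segs+=[(a,b,col) for a,b in circ(W([-.06,y,.075]),.006)]
    q=[W([-.06,y+d,z]) for d,z in((-.015,.045),(-.015,.095),(.015,.095),(.015,.045))]; segs+=[(q[i],q[i+1],col) for i in range(3)]
overlay(s,'o6.png',(220,165,280,210),segs)
E
```

```text
(no output)
```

View pics/o6.png

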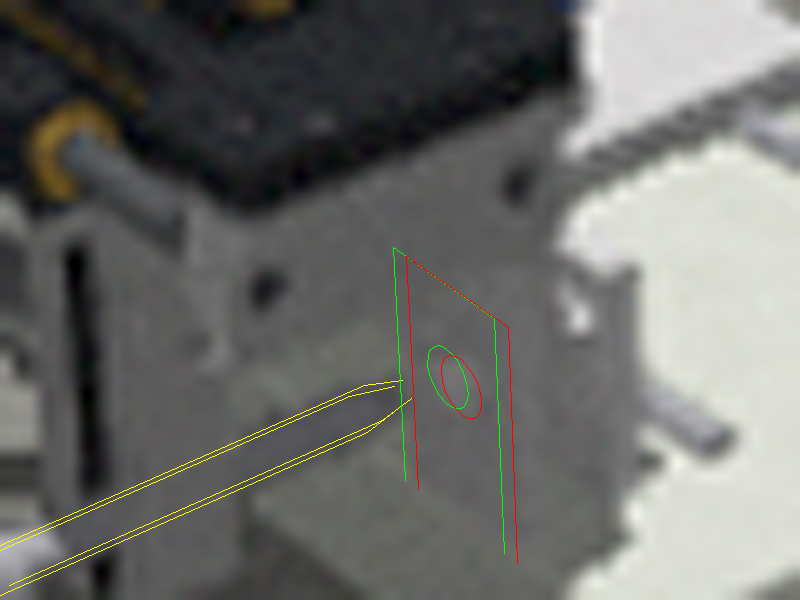

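Run:
```python
from ov import *
s=snapshot('side')
p=s['pixels'].astype(float); p=np.clip((p-70)*255/90,0,255).astype(np.uint8); s['pixels']=p
crop(s,'o7a.png',235,170,275,200)
segs=pinsegs()
for y,col in((-.0995,(0,255,0)),(-.1035,(0,0,255))):
    segs+=[(a,b,col) for a,b in circ(W([-.06,y,.075]),.006)]
    q=[W([-.06,y+d,z]) for d,z in((-.015,.045),(-.015,.095),(.015,.095),(.015,.045))]; segs+=[(q[i],q[i+1],col) for i in range(3)]
overlay(s,'o7b.png',(235,170,275,200),segs)
```

```text
(no output)
```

View pics/o7a.png

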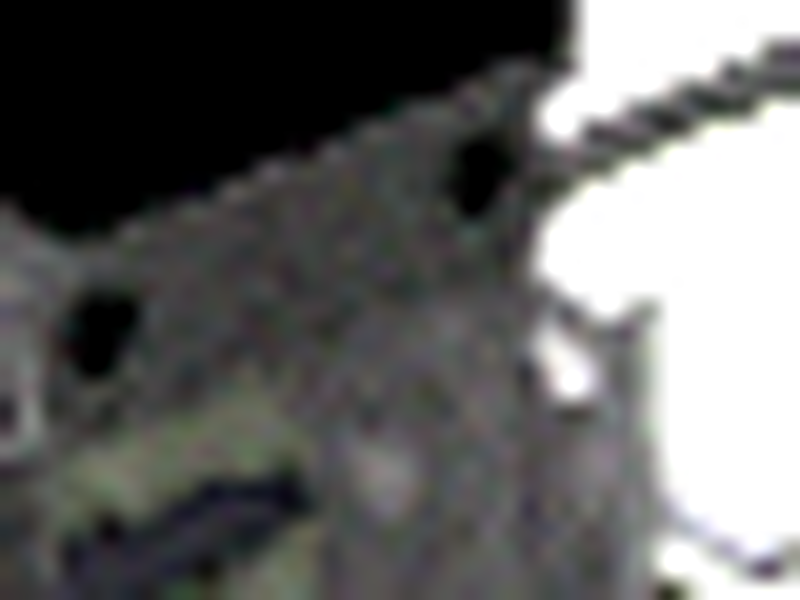

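View pics/o7b.png

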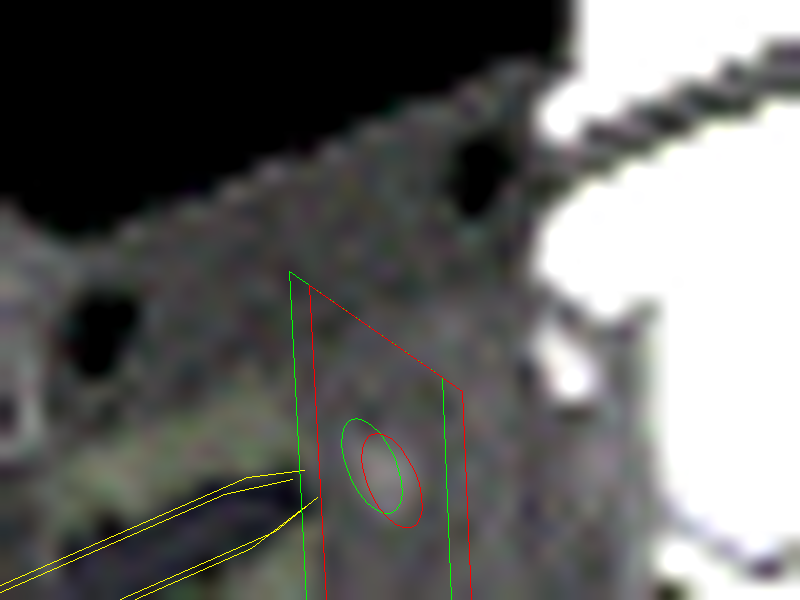

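Call:
send_rows --rows '[1, 1.7, 0, 2.3, 0, 1, 0, 0, 0, 0, 1, 0, -3, 0, 0, 1, 0, -3, 0, 0, 1, 0, -3, 0, 0, 1, 0, -3, 0, 0, 1, 0, -2, 0, 0, 1, 0, 0, 0, 0]'

```text
t: 12.2
position: [0.5295, -0.0714, 0.0578]
tcp_rot: [0.0, 0.761, -0.648, 0.0]
ft_force: [-0.4, -0.0, -1.4]
opening: 0.0091
```

```bash
cat > chk.py <<'E'
import sys
from ov import *
go(W([-.06-.056,-.103,.0576]),SH[2]-np.pi/2)
print('moment',np.round(read_state()['moment'],2))
s=snapshot('side')
p=s['pixels'].astype(float); s['pixels']=np.clip((p-70)*255/90,0,255).astype(np.uint8)
crop(s,sys.argv[1],235,170,275,200)
E
python3 chk.py c1.png
```

```text
t 12.20 pos [ 0.5295 -0.0714  0.0578] shift [-0.1  3.5  0.2] turn 0.000 F [-0.4 -0.  -1.4] op 0.0091 tilt [ 0. -0. -1.] j [-0.26  0.34  1.81 -0.    0.99  1.15]
moment [-0.02  0.    0.06]
```

View pics/c1.png

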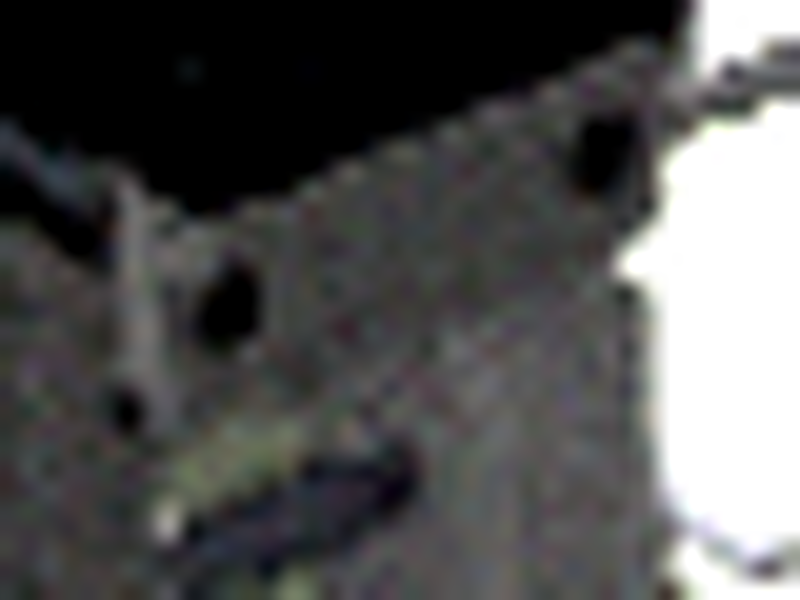

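Call:
send_rows --rows '[1, 0, -2, 0, 0, 1, 0, -2, 0, 0, 1, 0, -2, 0, 0, 1, 0, -2, 0, 0, 1, 0, 0, 0, 0]'

```text
t: 12.88
position: [0.5371, -0.0696, 0.0576]
tcp_rot: [-0.0, 0.761, -0.648, -0.0]
ft_force: [-1.3, 2.0, -1.0]
opening: 0.0089
```

```bash
python3 chk.py c2.png
```

```text
t 12.88 pos [ 0.5371 -0.0696  0.0576] shift [ 0.4 11.3  0. ] turn -0.000 F [-1.3  2.  -1. ] op 0.0089 tilt [-0.     0.001 -1.   ] j [-0.26  0.35  1.79  0.    1.    1.15]
moment [0.4  0.17 0.11]
```

View pics/c2.png

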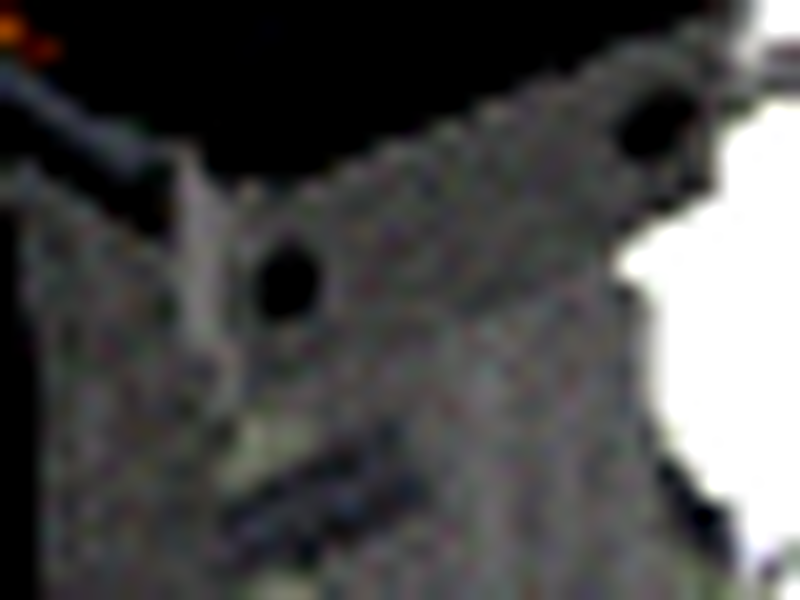

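Call:
send_rows --rows '[1, -0.8, 0, 0, 0, 1, 0, -2, 0, 0, 1, 0, -2, 0, 0, 1, 0, -2, 0, 0, 1, 0, 0, 0, 0]'

```text
t: 13.55
position: [0.5433, -0.0682, 0.0577]
tcp_rot: [-0.0, 0.761, -0.648, 0.0]
ft_force: [0.7, 1.3, -0.4]
opening: 0.0091
```

```bash
python3 chk.py c3.png
```

```text
t 13.55 pos [ 0.5433 -0.0682  0.0577] shift [ 0.8 17.6  0.1] turn -0.000 F [ 0.7  1.3 -0.4] op 0.0091 tilt [ 0.  0. -1.] j [-0.25  0.36  1.78  0.    1.    1.16]
moment [0.26 0.12 0.13]
```

Call:
send_rows --rows '[1, -0.4, -2, 0, 0, 1, 0, -2, 0, 0, 1, 0, -2, 0, 0, 1, 0, -2, 0, 0, 1, 0, -2, 0, 0, 1, 0, 0, 0, 0]'

```text
t: 14.35
position: [0.5533, -0.0664, 0.0578]
tcp_rot: [-0.0, 0.761, -0.648, 0.0]
ft_force: [0.4, -0.0, -1.4]
opening: 0.0094
```

```bash
python3 chk.py c4.png
```

```text
t 14.35 pos [ 0.5533 -0.0664  0.0578] shift [ 1.  27.8  0.2] turn -0.000 F [ 0.4 -0.  -1.4] op 0.0094 tilt [ 0.001 -0.    -1.   ] j [-0.24  0.37  1.76 -0.    1.01  1.17]
moment [ 0.07 -0.02  0.04]
```

View pics/c4.png

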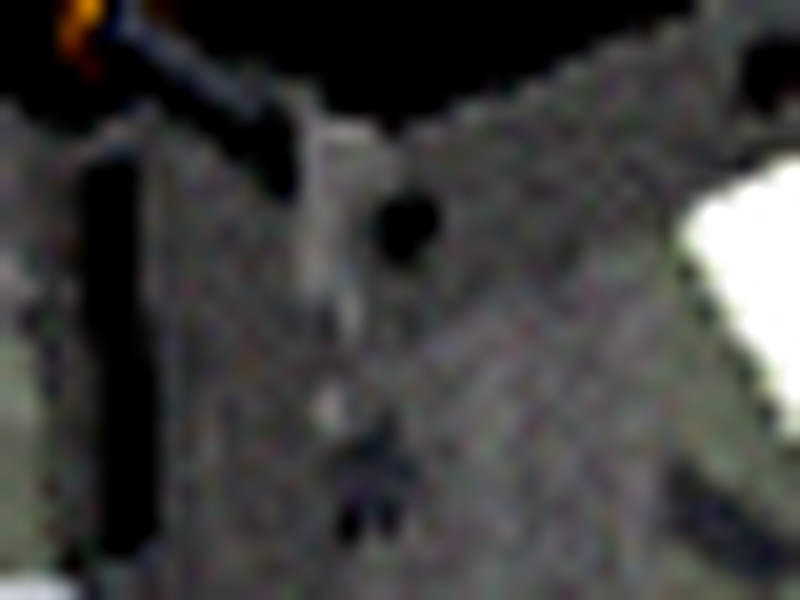

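Call:
send_rows --rows '[1, 0, -2, 0, 0, 1, 0, -2, 0, 0, 1, 0, -2, 0, 0, 1, 0, -2, 0, 0, 1, 0, -2, 0, 0, 1, 0, -2, 0, 0, 1, 0, -2, 0, 0, 1, 0, 0, 0, 0]'

```text
t: 15.4
position: [0.5668, -0.064, 0.0577]
tcp_rot: [-0.0, 0.761, -0.648, 0.0]
ft_force: [-1.4, -0.1, -1.2]
opening: 0.0088
```

```bash
python3 chk.py c5.png
python3 - <<'E'
from h import *
s=snap('side');crop(s,'c5w.png',205,140,295,208)
E
```

```text
t 15.40 pos [ 0.5668 -0.064   0.0577] shift [ 1.2 41.5  0.1] turn -0.000 F [-1.4 -0.1 -1.2] op 0.0088 tilt [ 0.  0. -1.] j [-0.23  0.39  1.73  0.    1.02  1.18]
moment [0.26 0.1  0.03]
```

View pics/c5w.png

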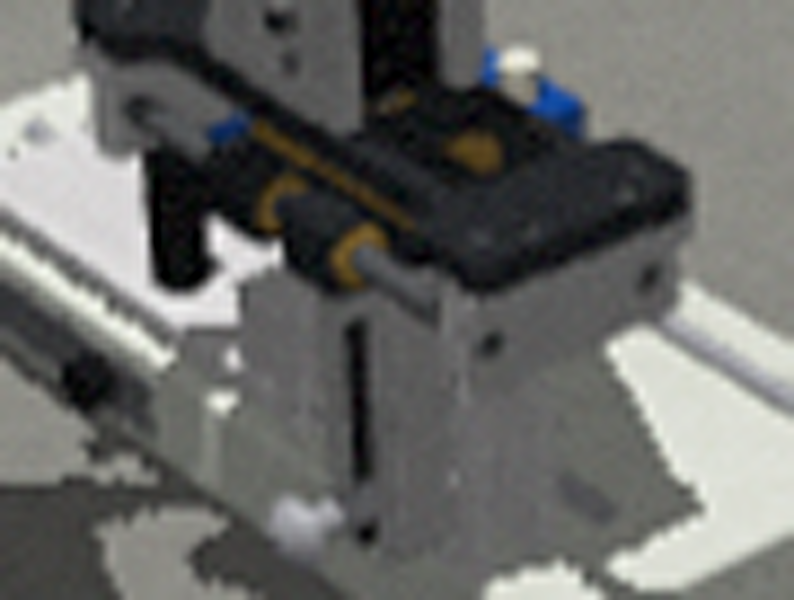

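Call:
send_rows --rows '[0, 0, 0, 0, 0, 0, 0, 0, 0, 0, 0, 0, 0, 0, 0, 0, 0, 15, 0, 0, 0, 0, 20, 0, 0, 0, 0, 25, 0, 0, 0, 0, 4, 0, 0, 0, 0, 0, 0, 0]'

```text
t: 16.5
position: [0.5037, -0.0745, 0.0581]
tcp_rot: [-0.0, 0.761, -0.649, 0.001]
ft_force: [-0.6, -0.2, 0.3]
opening: 0.0471
```

```bash
python3 chk.py c6.png
python3 - <<'E'
from h import *
s=snap('side');crop(s,'c6w.png',205,140,295,208)
E
```

```text
t 16.50 pos [ 0.5037 -0.0745  0.0581] shift [  0.8 -22.5   0.5] turn -0.001 F [-0.6 -0.2  0.3] op 0.0471 tilt [ 0.001 -0.    -1.   ] j [-0.28  0.31  1.86  0.    0.97  1.13]
moment [0.04 0.01 0.01]
```

View pics/c6w.png

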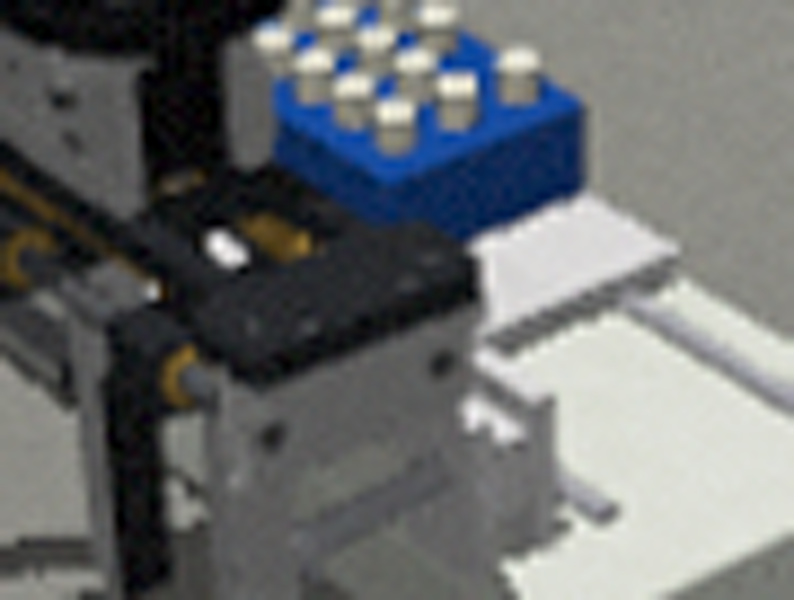

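Call:
send_rows --rows '[1, 0, 0, 0, 0, 1, 0, 0, 0, 0, 1, 0, 0, 0, 0, 1, 0, 0, 0, 0, 1, 0, -6, 0, 0, 1, 0, -6, 0, 0, 1, 0, -3, 0, 0, 1, 0, 0, 0, 0]'

```text
t: 17.6
position: [0.5186, -0.0719, 0.0577]
tcp_rot: [0.0, 0.761, -0.648, 0.0]
ft_force: [-0.1, 0.1, 0.8]
opening: 0.0005
```

```bash
python3 chk.py c7.png
python3 - <<'E'
from h import *
s=snap('side');crop(s,'c7w.png',205,140,295,208)
E
```

```text
t 17.60 pos [ 0.5186 -0.0719  0.0577] shift [ 1.1 -7.4  0.1] turn 0.000 F [-0.1  0.1  0.8] op 0.0005 tilt [ 0. -0. -1.] j [-0.27  0.33  1.83 -0.    0.98  1.14]
moment [-0.    0.01 -0.  ]
```

View pics/c7w.png

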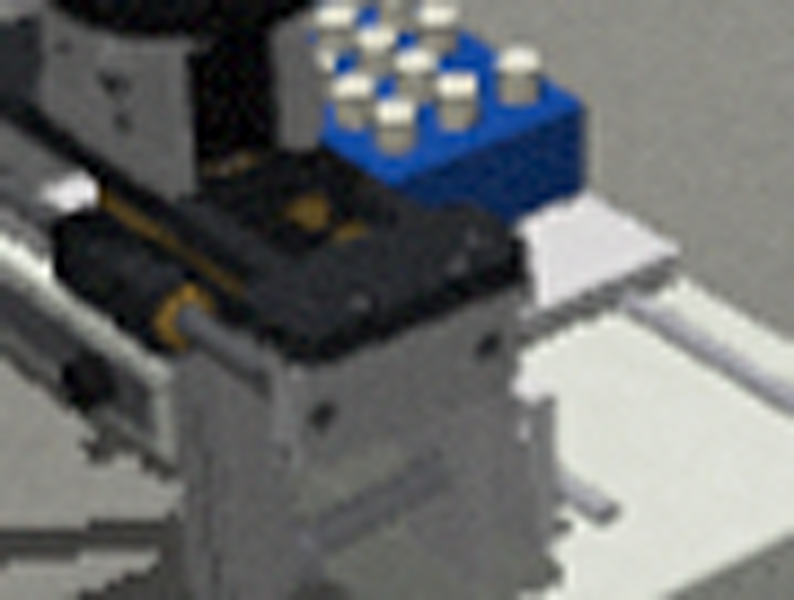

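Call:
send_rows --rows '[1, 0, -3, 0, 0, 1, 0, -2, 0, 0, 1, 0, -3, 0, 0, 1, 0, -4, 0, 0, 1, 0, -4, 0, 0, 1, 0, -4, 0, 0, 1, 0, -4, 0, 0, 1, 0, -4, 0, 0, 1, 0, -4, 0, 0, 1, 0, 0, 0, 0]'

```text
t: 18.95
position: [0.5278, -0.0684, 0.0549]
tcp_rot: [0.015, 0.763, -0.646, -0.016]
ft_force: [-35.5, -11.6, 17.5]
opening: 0.0004
```

```bash
python3 chk.py c8.png
python3 - <<'E'
from h import *
s=snap('side');crop(s,'c8w.png',205,140,295,208)
E
```

```text
t 18.95 pos [ 0.5278 -0.0684  0.0549] shift [ 3.1  2.4 -2.6] turn 0.005 F [-35.5 -11.6  17.5] op 0.0004 tilt [-0.045 -0.003 -0.999] j [-0.25  0.36  1.78 -0.02  1.04  1.16]
moment [-2.03  6.53 -0.01]
```

View pics/c8w.png

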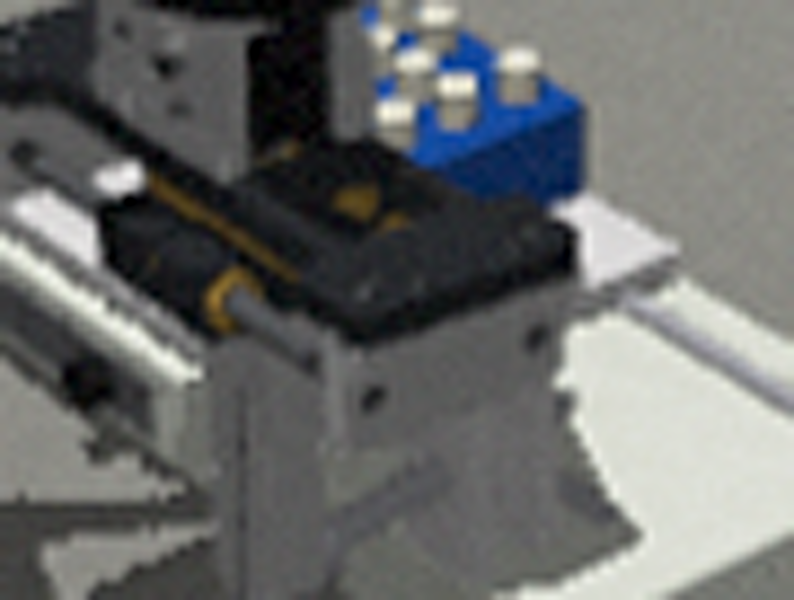

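Call:
send_rows --rows '[1, 0, 10, 0, 0, 1, 0, 15, 0, 0, 1, 0, 15, 0, 0, 1, 0, 15, 0, 0, 1, 0, 15, 0, 0, 1, 0, 0, 0, 0]'

```text
t: 19.8
position: [0.4797, -0.0779, 0.0578]
tcp_rot: [0.0, 0.761, -0.649, -0.0]
ft_force: [0.9, 0.1, 0.3]
opening: 0.0001
```

```bash
python3 chk.py c9.png
python3 - <<'E'
from h import *
s=snap('side');crop(s,'c9w.png',205,140,295,208);s=snap('top');crop(s,'c9t.png',190,190,270,250)
E
```

```text
t 19.80 pos [ 0.4797 -0.0779  0.0578] shift [  1.3 -46.8   0.2] turn -0.001 F [0.9 0.1 0.3] op 0.0001 tilt [-0.  0. -1.] j [-0.3   0.28  1.91  0.    0.95  1.11]
moment [-0.    0.06 -0.01]
```

View pics/c9w.png

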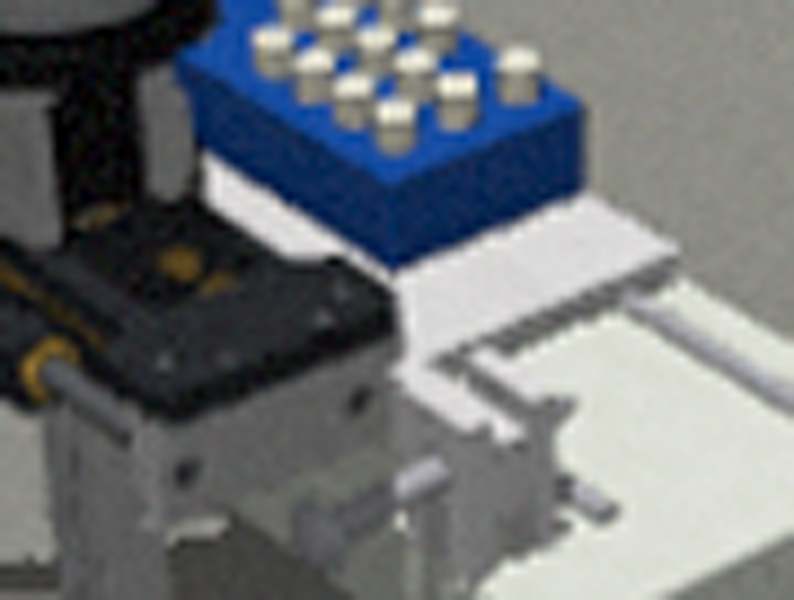

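View pics/c9t.png

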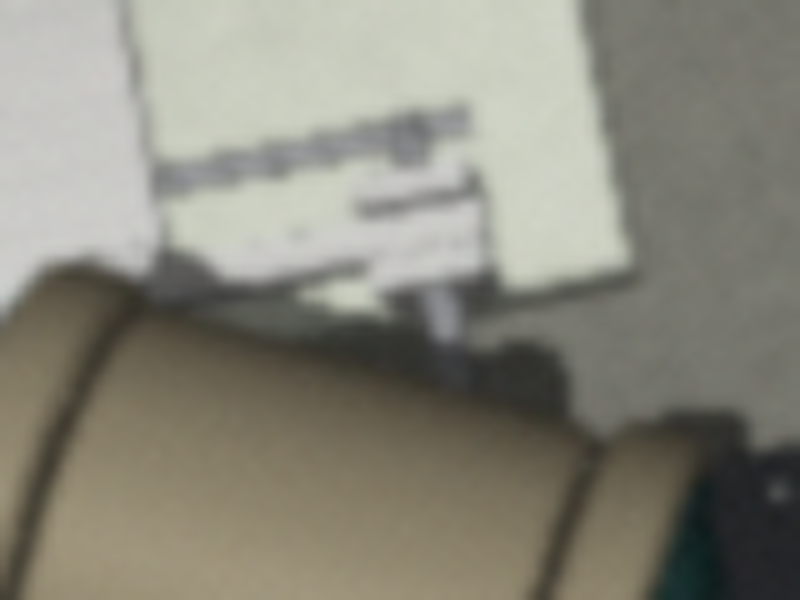

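Run:
```python
from ov import *
s=snapshot('side'); t=snapshot('top')
q=s['pixels'].astype(float); s['pixels']=np.clip((q-50)*255/140,0,255).astype(np.uint8)
segs=[]
for D,col in((.0385,(0,255,0)),):
    h=np.array(W([-.06-D,-.1018,.075])); segs+=[(a,b,col) for a,b in circ(h,.011)]
    b=np.array(W([-.068-D,-.1018,.075])); segs+=[(a,c,col) for a,c in circ(b,.004)]
    for dz in(-.005,.005):
        segs.append((h+[0,0,dz],W([.025-D-.008,-.1018,.075+dz]),col))
    segs+=[(a,c,col) for a,c in circ(W([.025-D,-.1018,.075]),.0025)]
    for dy in(-.005,.005): segs.append((W([-.06-D,-.1018+dy,.075]),W([.017-D,-.1018+dy,.075]),(0,0,255)))
overlay(s,'o9.png',(230,170,282,209),segs); overlay(t,'o9t.png',(210,195,250,225),segs); crop(s,'o9n.png',230,170,282,209)
```

```text
(no output)
```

View pics/o9.png

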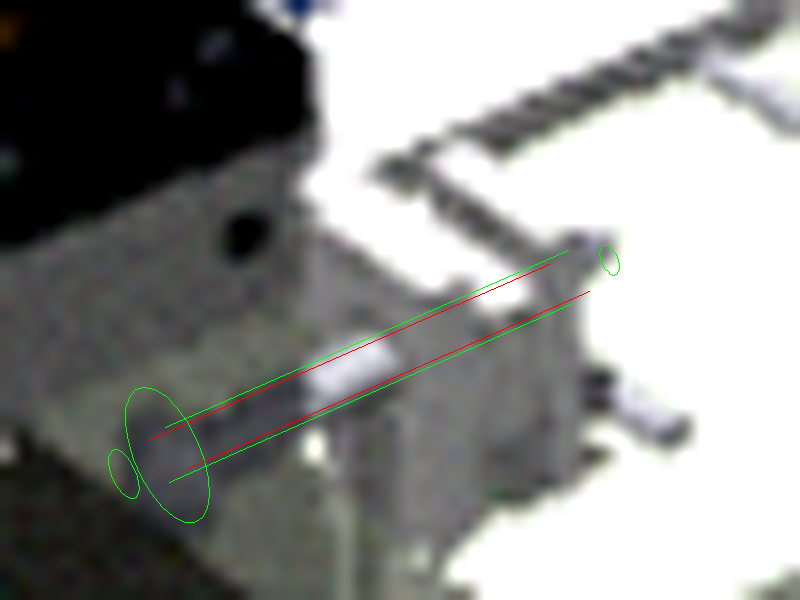

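View pics/o9n.png

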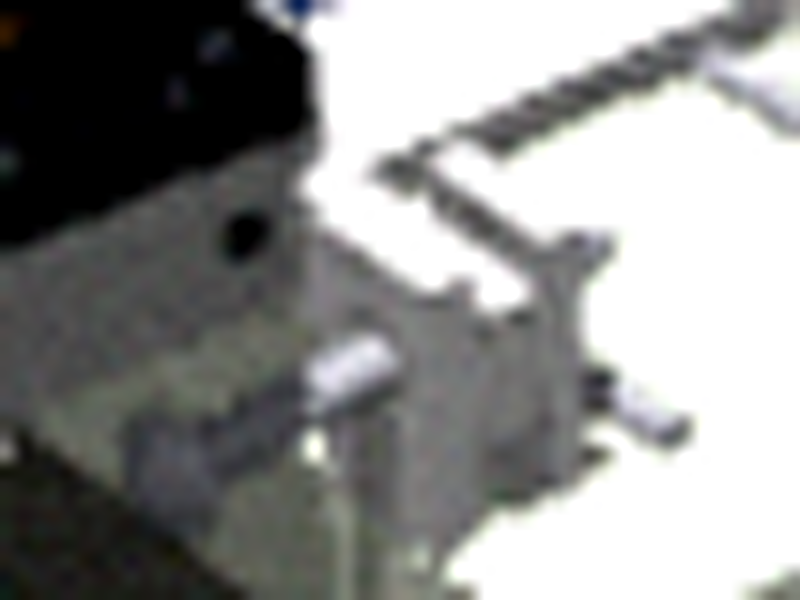

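View pics/o9t.png

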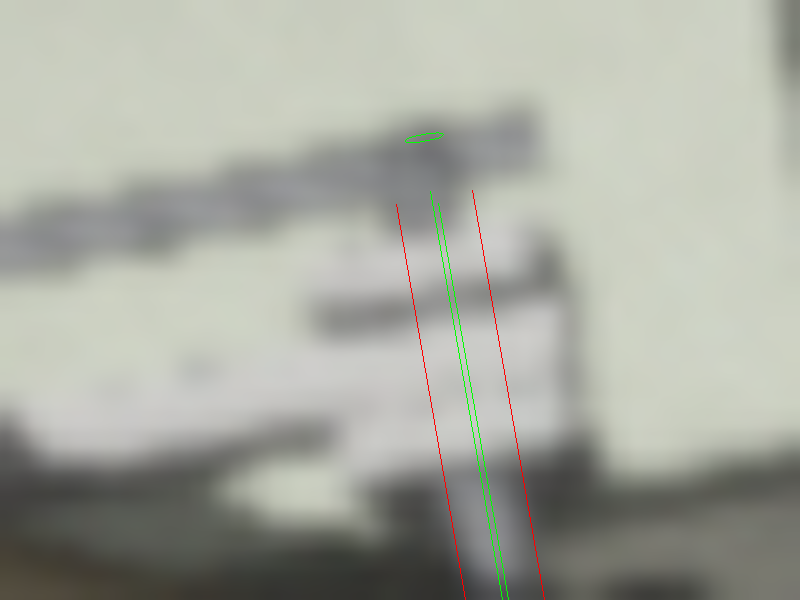

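Call:
send_rows --rows '[0, 0, 0, 0, 0, 0, 0, 0, 0, 0, 0, 0, 0, 0, 0, 0, 0, -20, 2, 0, 0, 0, -25, 0, 0, 0, 0, -20, 0, 0, 0, 0, -9, 0, 0, 0, 0, 0, 0, 0]'

```text
t: 21.05
position: [0.5545, -0.066, 0.0554]
tcp_rot: [0.0, 0.761, -0.648, -0.0]
ft_force: [0.8, -0.1, 0.5]
opening: 0.0473
```

```bash
python3 chk.py d1.png
python3 - <<'E'
from h import *
s=snap('side');crop(s,'d1w.png',215,160,275,205)
E
```

```text
t 21.05 pos [ 0.5545 -0.066   0.0554] shift [ 1.1 29.  -2.2] turn 0.000 F [ 0.8 -0.1  0.5] op 0.0473 tilt [-0. -0. -1.] j [-0.24  0.38  1.76 -0.    1.    1.17]
moment [ 0.03 -0.03  0.01]
```

View pics/d1w.png

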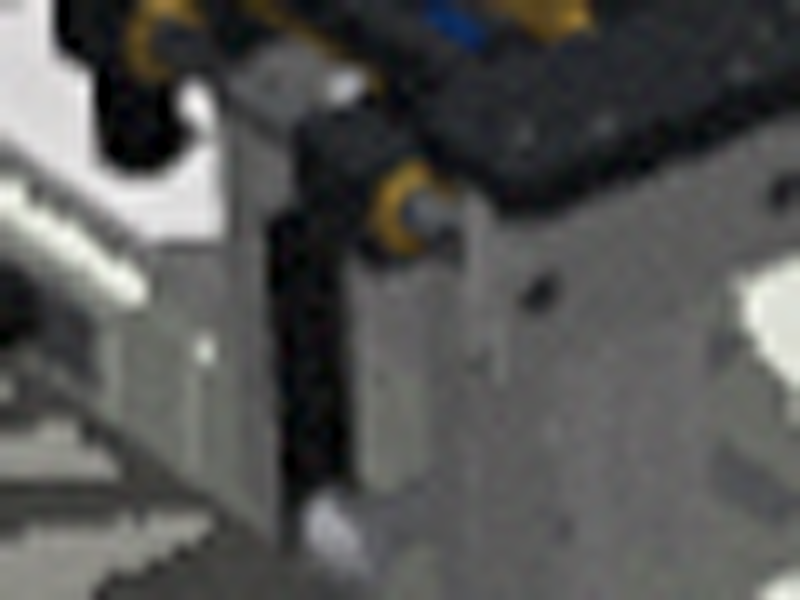

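Call:
send_rows --rows '[0.5, 0, 0, 0, 0, 1, 0, 0, 0, 0, 1, 0, 0, 0, 0, 1, 0, 0, 0, 0, 1, 0, 0, 0, 0]'

```text
t: 21.78
position: [0.5539, -0.0659, 0.056]
tcp_rot: [-0.0, 0.761, -0.648, 0.0]
ft_force: [0.6, 0.6, 0.9]
opening: 0.0089
```

```bash
python3 chk.py d2.png
python3 - <<'E'
from h import *
s=snap('side');crop(s,'d2w.png',215,160,275,205)
E
```

```text
t 21.77 pos [ 0.5539 -0.0659  0.056 ] shift [ 1.4 28.4 -1.6] turn -0.000 F [0.6 0.6 0.9] op 0.0089 tilt [ 0.  0. -1.] j [-0.24  0.37  1.76  0.    1.01  1.17]
moment [ 0.19 -0.04  0.06]
```

Call:
send_rows --rows '[1, 0, 0, -1, 0, 1, 0, 0, -1, 0, 1, 0, -2, 0, 0, 1, 0, -3, 0, 0, 1, 0, -3, 0, 0, 1, 0, 0, 0, 0]'

```text
t: 22.62
position: [0.562, -0.0648, 0.0576]
tcp_rot: [-0.0, 0.761, -0.648, -0.0]
ft_force: [-0.6, 1.4, -2.0]
opening: 0.0089
```

```bash
python3 chk.py d3.png
```

```text
t 22.62 pos [ 0.562  -0.0648  0.0576] shift [ 1.2 36.6 -0. ] turn -0.000 F [-0.6  1.4 -2. ] op 0.0089 tilt [-0.  0. -1.] j [-0.24  0.38  1.74  0.    1.02  1.17]
moment [0.17 0.11 0.06]
```

Call:
send_rows --rows '[1, 0, -2, 0, 0, 1, 0, -2, 0, 0, 1, 0, -2, 0, 0, 1, 0, -2, 0, 0, 1, 0, 0, 0, 0]'

```text
t: 23.3
position: [0.5698, -0.0635, 0.0578]
tcp_rot: [-0.0, 0.761, -0.648, -0.0]
ft_force: [-0.3, 1.5, -2.1]
opening: 0.0089
```

```bash
python3 chk.py d4.png
```

```text
t 23.30 pos [ 0.5698 -0.0635  0.0578] shift [ 1.3 44.5  0.2] turn -0.000 F [-0.3  1.5 -2.1] op 0.0089 tilt [ 0.  0. -1.] j [-0.23  0.39  1.73  0.    1.02  1.18]
moment [0.31 0.24 0.08]
```

Call:
send_rows --rows '[1, 0, -1.5, 0, 0, 1, 0, 0, 0, 0, 0, 0, 0, 0, 0, 0, 0, 0, 0, 0, 0, 0, 15, 0, 0, 0, 0, 20, 0, 0, 0, 0, 15, 0, 0, 0, 0, 0, 0, 0, 1, 0, 0, 0, 0, 1, 0, 0, 0, 0]'

```text
t: 24.6
position: [0.5226, -0.0715, 0.0579]
tcp_rot: [-0.0, 0.761, -0.648, 0.0]
ft_force: [-0.2, -0.0, -0.4]
opening: 0.0304
```

Call:
send_rows --rows '[1, 0, 0, 0, 0, 1, 0, 0, 0, 0, 1, 0, -6, 0, 0, 1, 0, -5, 0, 0, 1, 0, -2, 0, 0, 1, 0, 0, 0, 0]'

```text
t: 25.35
position: [0.5348, -0.0693, 0.0577]
tcp_rot: [0.0, 0.761, -0.648, 0.0]
ft_force: [0.6, -0.1, -0.0]
opening: 0.0006
```

```bash
python3 chk.py d5.png
```

```text
t 25.35 pos [ 0.5348 -0.0693  0.0577] shift [1.1 9.  0.1] turn 0.000 F [ 0.6 -0.1 -0. ] op 0.0006 tilt [-0. -0. -1.] j [-0.26  0.35  1.8  -0.    0.99  1.15]
moment [-0.04  0.04 -0.03]
```

Call:
send_rows --rows '[1, 0, -2, 0, 0, 1, 0, -2, 0, 0, 1, 0, -2, 0, 0, 1, 0, -2, 0, 0, 1, 0, 0, 0, 0]'

```text
t: 26.02
position: [0.5427, -0.068, 0.0577]
tcp_rot: [-0.0, 0.761, -0.648, 0.0]
ft_force: [0.2, -0.6, 0.6]
opening: 0.0007
```

Call:
send_rows --rows '[1, 0, -1, 0, 0, 1, 0, -1, 0, 0, 1, 0, -1, 0, 0, 1, 0, 0, 0, 0]'

```text
t: 26.52
position: [0.5453, -0.0675, 0.0577]
tcp_rot: [0.0, 0.761, -0.648, -0.0]
ft_force: [-1.1, 0.1, -0.9]
opening: 0.0006
```

```bash
python3 chk.py d5.png
```

```text
t 26.52 pos [ 0.5453 -0.0675  0.0577] shift [ 1.2 19.6  0.1] turn -0.000 F [-1.1  0.1 -0.9] op 0.0006 tilt [-0.  0. -1.] j [-0.25  0.36  1.78 -0.    1.    1.16]
moment [-0.04  0.11  0.03]
```

Call:
send_rows --rows '[1, 0, -1, 0, 0, 1, 0, -1, -0.2, 0, 1, 0, -1, -0.2, 0, 1, 0, -1, -0.2, 0, 1, 0, 0, 0, 0]'

```text
t: 27.2
position: [0.5497, -0.067, 0.0584]
tcp_rot: [-0.0, 0.761, -0.648, 0.0]
ft_force: [0.1, -0.4, 0.3]
opening: 0.0002
```

```bash
python3 chk.py d6.png
```

```text
t 27.20 pos [ 0.5497 -0.067   0.0584] shift [ 1.  24.1  0.8] turn -0.000 F [ 0.1 -0.4  0.3] op 0.0002 tilt [ 0. -0. -1.] j [-0.25  0.37  1.77 -0.    1.01  1.16]
moment [-0.    0.06  0.01]
```

Call:
send_rows --rows '[1, 0, -1, 0, 0, 1, 0, -1, 0, 0, 1, 0, -1, 0, 0, 1, 0, -1, 0, 0, 1, 0, -1, 0, 0, 1, 0, 0, 0, 0]'

```text
t: 28.0
position: [0.5545, -0.0661, 0.0583]
tcp_rot: [-0.0, 0.761, -0.648, 0.0]
ft_force: [0.7, 0.6, -0.5]
opening: 0.0008
```

```bash
python3 chk.py d6.png
```

```text
t 28.00 pos [ 0.5545 -0.0661  0.0583] shift [ 1.1 29.   0.7] turn -0.000 F [ 0.7  0.6 -0.5] op 0.0008 tilt [ 0. -0. -1.] j [-0.24  0.37  1.76 -0.    1.01  1.17]
moment [0.01 0.07 0.01]
```

Call:
send_rows --rows '[1, 0, -1, 0, 0, 1, 0, -1, 0, 0, 1, 0, -1, 0, 0, 1, 0, -1, 0, 0, 1, 0, 0, 0, 0]'

```text
t: 28.68
position: [0.5584, -0.0655, 0.0584]
tcp_rot: [-0.0, 0.761, -0.648, 0.0]
ft_force: [-0.2, -0.1, -0.1]
opening: 0.0004
```

Call:
send_rows --rows '[1, 0, -1, 0, 0, 1, 0, -1, 0, 0, 1, 0, -1, 0, 0, 1, 0, -1, 0, 0, 1, 0, 0, 0, 0]'

```text
t: 29.3
position: [0.5624, -0.0649, 0.0584]
tcp_rot: [-0.0, 0.761, -0.648, 0.0]
ft_force: [-0.5, 0.2, 0.3]
opening: 0.0003
```

```bash
python3 chk.py d6.png
```

```text
t 29.30 pos [ 0.5624 -0.0649  0.0584] shift [ 1.1 37.   0.7] turn -0.000 F [-0.5  0.2  0.3] op 0.0003 tilt [ 0. -0. -1.] j [-0.24  0.38  1.74 -0.    1.02  1.17]
moment [-0.02  0.07  0.03]
```

Call:
send_rows --rows '[1, 0, -1, 0, 0, 1, 0, -1, 0, 0, 1, 0, 0, 0, 0]'

```text
t: 29.72
position: [0.5641, -0.0645, 0.0583]
tcp_rot: [0.0, 0.761, -0.648, -0.0]
ft_force: [-0.4, -0.2, 1.2]
opening: 0.0004
```

Call:
send_rows --rows '[1, 0, -1, 0, 0, 1, 0, 0, 0, 0]'

```text
t: 29.98
position: [0.5644, -0.0643, 0.0582]
tcp_rot: [0.0, 0.761, -0.648, -0.001]
ft_force: [-3.2, -0.4, 2.2]
opening: 0.0002
```

Call:
send_rows --rows '[1, 0, -1, 0, 0, 1, 0, 0, 0, 0]'

```text
t: 30.22
position: [0.5645, -0.0642, 0.0581]
tcp_rot: [0.001, 0.761, -0.648, -0.001]
ft_force: [-5.5, -0.4, 2.7]
opening: 0.0007
```

```bash
python3 chk.py d6.png
```

```text
t 30.23 pos [ 0.5645 -0.0642  0.0581] shift [ 1.4 39.2  0.6] turn 0.000 F [-5.5 -0.4  2.7] op 0.0007 tilt [-0.003 -0.    -1.   ] j [-0.24  0.39  1.73 -0.    1.02  1.18]
moment [-0.03  0.92 -0.02]
```

Call:
send_rows --rows '[1, 0, -1.5, -0.3, 0, 1, 0, -1.5, -0.3, 0, 1, 0, -1.5, -0.3, 0, 1, 0, 0, 0, 0]'

```text
t: 30.78
position: [0.5645, -0.0641, 0.0582]
tcp_rot: [0.004, 0.762, -0.648, -0.004]
ft_force: [-11.4, -2.5, 4.4]
opening: 0.0005
```

```bash
python3 chk.py d6.png
```

```text
t 30.77 pos [ 0.5645 -0.0641  0.0582] shift [ 1.4 39.2  1. ] turn 0.001 F [-11.4  -2.5   4.4] op 0.0005 tilt [-0.012 -0.001 -1.   ] j [-0.23  0.39  1.73 -0.    1.04  1.18]
moment [-0.53  2.11 -0.  ]
```

Call:
send_rows --rows '[1, 0, 8, 0, 0, 1, 0, 2, -4, 0, 1, 0, 0, 0, 0, 1, 0, -2, 0, 0, 1, 0, -2, 0, 0, 1, 0, -1, 0, 0, 1, 0, -2, 0, 0, 1, 0, -2, 0, 0, 1, 0, 0, 0, 0]'

```text
t: 31.95
position: [0.5645, -0.0643, 0.0629]
tcp_rot: [0.004, 0.762, -0.648, -0.003]
ft_force: [-11.2, -2.6, 8.1]
opening: 0.0004
```

```bash
python3 chk.py d6.png
```

```text
t 31.95 pos [ 0.5645 -0.0643  0.0629] shift [ 1.2 39.1  5.7] turn 0.001 F [-11.2  -2.6   8.1] op 0.0004 tilt [-0.01  -0.001 -1.   ] j [-0.23  0.39  1.72 -0.    1.04  1.18]
moment [-0.59  1.85 -0.04]
```

Same stop at the same place. I now retreat clear and check numerically in the side picture.

Call:
send_rows --rows '[1, 0, 10, 0, 0, 1, 0, 20, 0, 0, 1, 0, 40, 0, 0, 1, 0, 40, -20, 0, 1, 0, 40, -20, 0, 1, 0, 40, -20, 0, 1, 0, 0, 0, 0]'

```text
t: 32.88
position: [0.3814, -0.0941, 0.1245]
tcp_rot: [-0.001, 0.761, -0.649, 0.002]
ft_force: [0.6, 0.1, -0.1]
opening: 0.001
```

Run:
```python
from edge import *
go(W([-.06,-.1018,.1]),SH[2]-np.pi/2)
s=snapshot('side'); t=snapshot('top')
for n,im in(('s',s),('t',t)):
    for nm,l in(('eye',(-.06,-.1018,.075)),('apex0',(-.068,-.1018,.075)),('apex20',(-.088,-.1018,.075)),('tip0',(.025,-.1018,.075)),('tip-5',(.02,-.1018,.075)),('tip-20',(.005,-.1018,.075))): print(n,nm,proj(im,W(l)).round(1),end=' ')
    print()
g=cv2.cvtColor(s['pixels'],cv2.COLOR_RGB2GRAY)
c=proj(s,W((-.06,-.1018,.075))).round().astype(int); print('cols',c[0]-16,'rows',c[1]-10); print(g[c[1]-10:c[1]+14,c[0]-16:c[0]+12])
g=cv2.cvtColor(t['pixels'],cv2.COLOR_RGB2GRAY)
c=proj(t,W((-.02,-.1018,.075))).round().astype(int); print('cols',c[0]-8,'rows',c[1]-20); print(g[c[1]-20:c[1]+26,c[0]-8:c[0]+9])
for n,x,z in(('near',-.056,.095),('tongue',-.045,.087),('far',-.034,.095)):
    p=prof(t,x,z); i=int(p[30:60].argmin())+30; hi=p[i:i+9].max(); j=i+np.argmax(p[i:]>(p[i]+hi)/2); print(n,ys[i],ys[j])
```

```text
t 32.88 pos [ 0.3814 -0.0941  0.1245] shift [  -0.6 -202.3   25.3] turn -0.002 F [ 0.6  0.1 -0.1] op 0.0010 tilt [ 0.004 -0.001 -1.   ] j [-0.42  0.07  1.99  0.    1.08  0.99]
s eye [253.7 193.2] s apex0 [250.9 194.4] s apex20 [244.  197.5] s tip0 [281.5 181. ] s tip-5 [279.9 181.7] s tip-20 [275.1 183.8] 
t eye [233.7 218.8] t apex0 [234.3 221.9] t apex20 [235.6 229.4] t tip0 [228.2 187.1] t tip-5 [228.5 189. ] t tip-20 [229.5 194.5] 
cols 238 rows 183
[[116 121 114 118 119 114 116 112 114 110 102 113 149 210 214 213 217 214
  190 195 115 106  98 129 182 205 218 221]
 [117 122 111 116 115 118 119 120 115 116 113 119 136 178 206 218 214 219
  221 210 164 129 103  93 117 154 202 209]
 [130 138 113 112 113 114 115 114 117 116 116 114 113 121 160 195 212 215
  213 218 213 178 140 113 110 108 141 164]
 [141 158 113 104 103 107 111 116 116 116 117 113 118 113 111 124 180 206
  215 218 220 220 198 165 129 112 110 112]
 [122 125 108 101 100  92 103 115 114 117 118 118 111 115 110 102 123 160
  200 218 213 202 201 218 180 142 121 112]
 [103 119 101 105  98  90 106 108 110 115 125 117 115 114
[... 4893 characters left out ...]
132 114 105 100  86  81  87  89  94  95  98 102 105 105 111]
 [ 98  93  91  89  85  91  94  96 101 106 108 111 113 115 113 116 116]
 [ 83  85  92 101 107 111 112 111 112 113 116 117 118 119 118 117 115]
 [104 105 110 111 116 118 119 114 115 115 114 116 115 116 118 114 116]
 [113 113 115 114 116 118 119 116 113 116 117 116 117 116 114 115 115]
 [115 115 114 115 116 116 117 116 114 115 115 115 114 115 114 115 119]
 [113 115 116 115 115 116 115 115 114 114 113 111 113 112 114 117 119]
 [113 114 114 114 115 116 114 113 115 114 113 113 113 116 116 117 117]]
near -0.11599999999999999 -0.11349999999999999
tongue -0.11699999999999999 -0.11449999999999999
far -0.11599999999999999 -0.11349999999999999
```

```bash
python3 -c "
from station import *
print(hand_in())"
```

```text
the job is handed in; nothing more can be done
None
```

The job is handed in at about 33 s of the 72 s allowed. The carriage is lined up with the fork, and the steel pin is through fork and tongue from the robot side and pushed to its stop.

**What I did**
- **Carriage:** I gripped the knob and slid the carriage about 41 mm, until the tongue's end was flush with the ears.
- **Pin:** I took the steel pin from its grey rest and left the orange look-alikes alone. I fed it in slowly, then pushed the head home with the shut fingers.
- **Jam on the way:** My first push on the head jammed at about 38 N, because the pin had sagged about 4° head-down. I backed off, gripped the shank again near the head, drove it further in level, and finished the push.

**Last checks**
- **Seating:** Two pushes, at tool heights 5 mm apart, met the same hard stop at about 11–12 N along the pin. The stop lies within 1 mm of where the seated head should be.
- **Pictures:** The top picture puts the tip within about 1 mm of its fully home place. In the side picture the head lies at the ear with no shank showing.
- **Tongue against ears:** The top picture shows them flush to about 1 mm.
- **Robot:** The arm is clear of everything and the wrist force is near zero.

**Less sure**
- The two cameras disagreed by 3–4 mm on where the fork sits along the slide. I settled this by the contact forces while the pin went in.
- I had used up the picture views before the final push, so the last picture checks were made from printed pixel values.
- The bottle, beaker and tip box were not looked at again. The arm's moves kept well away from them.

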